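# Pin up the resin bar moulds and hang the pin bin back on the louvred panel

## Task

Close the bar moulds for the next pour: set each white cover plate back over its own station of the grey casting bed, then drive a red-headed taper pin from the blue bin fully down through each of its two holes, so that the pins pull the cover into line. When every cover is pinned, carry the bin upright, with any spare pins still in it, to the grey louvred panel and hang it by its back lip on the top louvre, leaving it hanging freely. Do not disturb the jars, the cup or the roll of tape.

Things in the scene. Friction and masses are not known exactly. Their poses are not given: they have to be found in the camera images.
- bed: Fixed grey casting bed, 200 x 370 mm, flat top 50 mm above the bench. Origin on the bench under its centre; x along the moulds, y across its stations a, b, c, whose middles are at x = 0, y = +120, 0, -120 mm. Each has 16 mm through holes at x = -63 and +63 mm (free depth 50 mm) and an open 94 x 20 mm cavity between them. A station without a cover needs nothing.
- cover_a: Loose white cover of station a, 156 (x) x 48 (y) x 14 mm, 0.25 kg; may be absent. Origin: centre of underside. 16 mm through holes at x = -63, +63 mm, fill slot between. Lies on the bed up to 2 cm and 6 degrees out of place; in line, its x is along the bed's x, its origin on the station. Slides easily on the bed; grip it across the 48 mm. Pins enter if its holes are within 7 mm of the bed's.
- a_hole0 (a point): Centre of cover a's hole at its x = -63 mm, on its top face.
- a_hole1 (a point): Centre of cover a's hole at its x = +63 mm, on its top face.
- cover_b: The same cover plate for station b; may be absent.
- b_hole0 (a point): Centre of cover b's hole at its x = -63 mm, on its top face.
- b_hole1 (a point): Centre of cover b's hole at its x = +63 mm, on its top face.
- cover_c: The same cover plate for station c; may be absent.
- c_hole0 (a point): Centre of cover c's hole at its x = -63 mm, on its top face.
- c_hole1 (a point): Centre of cover c's hole at its x = +63 mm, on its top face.
- bin: Loose blue bin 150 (x) x 120 (y) mm, 0.35 kg empty. Origin: centre of underside; +x is its back. Walls 84 to 85 mm high. Black cross handle along y at x = 0, 12 mm thick in x, from 106 up to 126 mm above the underside, free for 100 mm: grip its middle, closing along x. A wooden insert, top at 84 mm, has 16.5 mm square pockets for pins at x = -55, +55, y = -37, 0, +37 mm.
- bin_lip (a point): Middle of the slot in the bin's back lip, under its flange: bin frame x = +82.5, y = 0, z = +82 mm; axes as the bin's. The slot (x = 75 to 90 mm, open downwards, 116 mm wide) lies between the back wall and the lip's turned-down edge, 3 mm thick, which reaches down to z = 68 mm. A heel rib low on the back wall (z = 2 to 32 mm) stands out to x = 79 mm.
- panel: Fixed grey louvred steel panel standing on the bench at the robot's left, 420 mm wide, 188 mm high, with three louvres. Origin at the foot of its front face, middle; its front looks along -x of its frame, y along the louvres, z up. A yellow bin hangs for good at its y = +109 to +201 mm.
- rail_mid (a point): Top edge of the top louvre, 165 mm above the bench, middle of its 3.5 mm thickness; axes as the panel's. It stands 17 mm off the panel and is free from y = -170 to +135 mm. The next louvre, 60 mm lower, stands out as far. The bin hangs with axes along the panel's, its flange on this edge: lower it with bin_lip 0 to 5 mm in front (-x), 2 is best. Let go, it sags outwards by about 7 degrees.
- pin_1: Taper pin, 60 g. Origin: centre of the collar's underside; z to the head. Below: steel shank 14.8 mm thick for 30 mm, then tapering to a 5 mm point at -58 mm. Above: red collar 26 mm wide, 4 mm high, and red head 22 mm wide up to +34 mm. Starts upright in the bin, collar on the insert. Fully driven, the collar rests on the cover (origin 64 mm above the bench).
- pin_2: The same pin.
- pin_3: The same pin.
- pin_4: The same pin.
- pin_5: The same pin.
- pin_6: The same pin.
- mica_jar: Bystander: small yellow jar with a black cap, 52 mm wide, 62 mm high; origin under its centre.
- pigment_jar: Bystander: small blue jar with a white cap, 46 mm wide, 52 mm high; origin under its centre.
- tape: Bystander: roll of beige tape lying flat, 90 mm wide, 24 mm high; origin under its centre.
- cup: Bystander: white mixing cup, full, 68 mm wide at the rim, 75 mm high; origin under its centre.
Mind the look-alikes: they are no part of the job. Leave any yellow look-alike of the cover_b alone.

How it is judged (in metres and radians):
On the way, in this order (a step that is already met when the one before it is completed fails the run):
1. every cover plate lies in line on its station with a taper pin fully down in both of its holes (x of cover_a in the frame of bed between -0.0025 and 0.0025 m and y of cover_a in the frame of bed between 0.1175 and 0.1225 m and angle between the x axis of each of cover_a, cover_b, cover_c and the x axis of bed, either way round below 0.035 rad and z of cover_a in the frame of bed between 0.047 and 0.053 m and linear speed of each of cover_a, cover_b, cover_c below 0.02 m/s and distance between any of pin_1, pin_2, pin_3, pin_4, pin_5, pin_6 and a_hole0 below 0.004 m and distance between any of pin_1, pin_2, pin_3, pin_4, pin_5, pin_6 and a_hole1 below 0.004 m and x of cover_b in the frame of bed between -0.0025 and 0.0025 m and y of cover_b in the frame of bed between -0.0025 and 0.0025 m and z of cover_b in the frame of bed between 0.047 and 0.053 m and distance between any of pin_1, pin_2, pin_3, pin_4, pin_5, pin_6 and b_hole0 below 0.004 m and distance between any of pin_1, pin_2, pin_3, pin_4, pin_5, pin_6 and b_hole1 below 0.004 m and x of cover_c in the frame of bed between -0.0025 and 0.0025 m and y of cover_c in the frame of bed between -0.1225 and -0.1175 m and z of cover_c in the frame of bed between 0.047 and 0.053 m and distance between any of pin_1, pin_2, pin_3, pin_4, pin_5, pin_6 and c_hole0 below 0.004 m and distance between any of pin_1, pin_2, pin_3, pin_4, pin_5, pin_6 and c_hole1 below 0.004 m), for 0.2 s.
2. the bin hangs by its lip on the louvre (z of bin_lip in the frame of rail_mid between -0.006 and 0.008 m and x of bin_lip in the frame of rail_mid between -0.01 and 0.006 m and y of bin_lip in the frame of rail_mid between -0.125 and 0.09 m and angle between bin's own z axis and vertical below 0.25 rad and contact force between bin and panel above 1 N and linear speed of bin below 0.02 m/s), for 0.2 s.
At the end, for the whole second after the job is handed in: Every cover lies within 2.5 mm and 2 degrees of its station with an upright pin in both holes, collar's underside within 4 mm of the hole's centre on the plate; the bin hangs at rest by its lip on the top louvre, borne by the panel, tilted under 14 degrees; all other pins are in the bin (all of step 1 and all of step 2 and (distance between pin_1 and bin below 0.13 m or (z of pin_1 in the frame of bed between 0.058 and 0.068 m and angle between pin_1's own z axis and vertical below 0.1 rad)) and (distance between pin_2 and bin below 0.13 m or (z of pin_2 in the frame of bed between 0.058 and 0.068 m and angle between pin_2's own z axis and vertical below 0.1 rad)) and (distance between pin_3 and bin below 0.13 m or (z of pin_3 in the frame of bed between 0.058 and 0.068 m and angle between pin_3's own z axis and vertical below 0.1 rad)) and (distance between pin_4 and bin below 0.13 m or (z of pin_4 in the frame of bed between 0.058 and 0.068 m and angle between pin_4's own z axis and vertical below 0.1 rad)) and (distance between pin_5 and bin below 0.13 m or (z of pin_5 in the frame of bed between 0.058 and 0.068 m and angle between pin_5's own z axis and vertical below 0.1 rad)) and (distance between pin_6 and bin below 0.13 m or (z of pin_6 in the frame of bed between 0.058 and 0.068 m and angle between pin_6's own z axis and vertical below 0.1 rad))); the robot touches nothing.
It fails at once if the mica jar is knocked over or pushed more than 3 cm (distance of mica_jar from where it was at the start of the episode above 0.03 m or angle between mica_jar's own z axis and vertical above 0.5 rad).
It fails at once if the pigment jar is knocked over or pushed more than 3 cm (distance of pigment_jar from where it was at the start of the episode above 0.03 m or angle between pigment_jar's own z axis and vertical above 0.5 rad).
It fails at once if the roll of tape is knocked over or pushed more than 3 cm (distance of tape from where it was at the start of the episode above 0.03 m or angle between tape's own z axis and vertical above 0.5 rad).
It fails at once if the mixing cup is knocked over or pushed more than 3 cm (distance of cup from where it was at the start of the episode above 0.03 m or angle between cup's own z axis and vertical above 0.5 rad).
It fails at once if the bin is tipped more than 35 degrees (angle between bin's own z axis and vertical above 0.61 rad).
Of cover_a, cover_b, cover_c only 2 to 3 are there at a start; the rules pass over those that are not, and their reading is None.
At some moment in a run one of cover_a, cover_b, cover_c may be knocked a few centimetres aside while the robot is not near it.
It also fails if it takes over 210 s, if anything falls off the work surface, if the arm or the gripper's body presses on something with over 40 N, if the wrist force passes 120 N, or if a joint passes its speed limit or range.

## Robot

A 7-joint arm with a two-finger parallel gripper is mounted at the origin on the work surface. World frame = base frame: x ahead of the robot, y to its left, z up, the work surface at z = 0. Lengths are in mm, angles in rad, forces in N, time in s.
With the tool pointing down it reaches from about 400 to 900 mm from the base axis. Payload 5.5 kg.
Tool frame: the origin (TCP) lies between the finger pads; the fingertips stand 11 mm ahead of it and the grasp point (between the pads) lies 8 mm behind it; z points along the fingers, y is the line along which they close (so a half turn about z gives the same grasp; the last joint's range is limited). The gripper opens to 85 mm and grips with 20 to 120 N. Pads are 22 mm wide; open, the fingers measure 114 mm over their backs; the gripper's body (76 mm by 85 mm) begins 54 mm behind the grasp point. The pads swing forward as they close: fully open they stand 13 mm farther back than shut.
Start: joints at [1.385, 0.501, -0.427, 1.55, 0.221, 1.138, -0.21], TCP at [282.056, -585.614, 242.31] pointing down, gripper open.
Joint ranges: [-2.88, 2.88], [-0.31, 2.03], [-1.54, 1.56], [0.2, 2.42], [-1.41, 4.55], [0.19, 2.02], [-2.57, 2.57]. Speed limits (rad/s): [2.57, 2.57, 3.14, 3.14, 3.14, 3.14, 3.14].

## Interface

Orientations are given as a rotation vector (axis times angle).
In Python, from station import arm gives the robot as it stands.
- The arm moves only by the tool apply_moves, never from a script. Its argument "plan" is a list of rows, each an object of numbers: "hand": the closure, from -1 (fully open) to 1 (shut); "tx", "ty", "tz": the shift along the tool's x, y, z each as a share of 0.02 m, from -1 to 1; "rx", "ry", "rz": the turn, a rotation vector about the tool's x, y, z each as a share of 5 degrees, from -1 to 1. A call has 1 to 5 rows; each row shifts and turns the commanded pose from where the row before left it, along the tool's axes as they then stand; what a row does not reach is not made up. A row lasts 1/10 s, in which the tool goes at most 50 mm and 8.59 degrees, less where a joint would pass 70% of its speed; a pose out of reach is approached as far as the arm can. A call with a number of a shift or a turn outside -1 to 1 is refused whole. A call with a gripper value outside its range is refused whole. The fingers move at their own pace and stop on an object; "squeeze" is the grip in N (left out, the last holds). Time passes only in rows, so rows that do not move let the fingers close. It gives the time, the measured TCP pose, the force, the opening and the grip force at its end, in the units of the state.
- arm.get_obs(): the state, without advancing time (a new reading comes with each control period).
- arm.read_camera(name): name is "scene" or "top"; returns the picture (420x560x3 uint8, red, green, blue); there is no depth.
- arm.camera_info(name): a dict with "mtx" (3x3 intrinsics, pixels), "extrinsics" (4x4, takes a point from world to camera coordinates). Camera axes: x right, y down, z forward; pixel columns grow to the right and rows downward; lengths in mm; the calibration is good to about 2 mm. A picture is of the moment at which its call begins. camera_info takes no time and is no camera call.
- arm.close_job(): hands the job in; it is judged then, once.
The state is a dict: "time": time; "q": joint angles; "qvel": joint speeds; "effort": joint torques, N m; "tool_pos": TCP position; "ee_rot": TCP orientation; "ft_force": force on the tool from outside, world axes, zero at the start; "ft_torque": the same for the moment, N m; "grip_width": finger opening in mm; "gripper_force": force on a finger pad.
Only numpy, scipy, OpenCV 4.12 (cv2) and the standard library are available. Lean on these libraries where they do the work, as an engineer would, in place of code of your own. Each camera call takes 0.05 s, during which the arm holds its last target. There are 200 camera calls.

## Working session

There is one attempt and no reset: what is moved stays moved. The work goes in short steps, Python scripts to look and compute and a tool call to move; the robot and the scene stay as the last step left them, time stands still between calls to the robot, and variables do not carry over. Pictures are saved under pics/ and viewed, at most 15 in all, crops included, and the job is handed in when it is done.

Besides the shell and the picture viewer there is one more tool, called after "Emit:" by a JSON object that holds its "fn" and its "kwargs", one argument or row to a line. apply_moves: Moves the arm, as the interface text tells. Its arguments: {"type":"object","properties":{"plan":{"type":"array","items":{"type":"object","properties":{"hand":{"type":"number"},"tx":{"type":"number","minimum":-1,"maximum":1},"ty":{"type":"number","minimum":-1,"maximum":1},"tz":{"type":"number","minimum":-1,"maximum":1},"rx":{"type":"number","minimum":-1,"maximum":1},"ry":{"type":"number","minimum":-1,"maximum":1},"rz":{"type":"number","minimum":-1,"maximum":1}}}},"squeeze":{"type":"number"}},"required":["plan"]}

```bash
mkdir -p pics; ls; python3 - <<'E'
from station import arm
import cv2,json
o=arm.get_obs(); print(o)
for n in("scene","top"):
    im=arm.read_camera(n); cv2.imwrite(f"pics/{n}0.png",im[...,::-1]); c=arm.camera_info(n); print(n,c)
E
```

```text
pics
{'time': 0.0, 'q': array([ 1.38518946,  0.50182672, -0.426779  ,  1.55148466,  0.22078828,
        1.13828355, -0.21032248]), 'qvel': array([-0.00057917, -0.00025278, -0.00040951,  0.00148614,  0.00070793,
       -0.00152669,  0.00115782]), 'effort': array([ 6.71120815e-04, -5.69520414e+01, -5.81566662e+00, -2.80938399e+01,
        1.06411229e-02,  1.18495271e-02,  1.20501088e-05]), 'tool_pos': array([ 281.68903691, -585.03130194,  241.25706682]), 'ee_rot': array([-3.06094954e+00, -6.98692562e-01,  5.81392003e-04]), 'ft_force': array([ 0.2488135 , -0.45046565,  0.60507198]), 'ft_torque': array([ 0.0354609 , -0.00566719,  0.00611942]), 'gripper_force': 0.0, 'grip_width': 85.46405344578562}
scene {'mtx': array([[416.36534863,   0.        , 283.29782472],
       [  0.        , 416.36534863, 209.40572581],
       [  0.        ,   0.        ,   1.        ]]), 'extrinsics': array([[-3.38380372e-01,  9.40838367e-01, -1.79413145e-02,
         1.92951179e+02],
       [ 5.80556556e-01,  1.93721111e-01, -7.90838932e-01,
        -2.31889730e+02],
       [-7.40575998e-01, -2.78020320e-01, -6.11761303e-01,
         1.61487865e+03],
       [ 0.00000000e+00,  0.00000000e+00,  0.00000000e+00,
         1.00000000e+00]])}
top {'mtx': array([[419.38732065,   0.        , 275.05048169],
       [  0.        , 419.38732065, 217.16049771],
       [  0.        ,   0.        ,   1.        ]]), 'extrinsics': array([[-5.76553788e-02, -9.98333526e-01, -2.45532197e-03,
         4.43166189e+01],
       [-9.78415815e-01,  5.69936156e-02, -1.98630864e-01,
         5.47371649e+02],
       [ 1.98439789e-01, -9.04981187e-03, -9.80071299e-01,
         1.27209717e+03],
       [ 0.00000000e+00,  0.00000000e+00,  0.00000000e+00,
         1.00000000e+00]])}
```

View pics/top0.png

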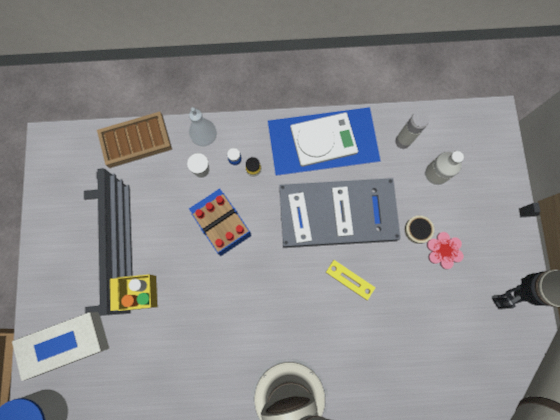

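View pics/scene0.png

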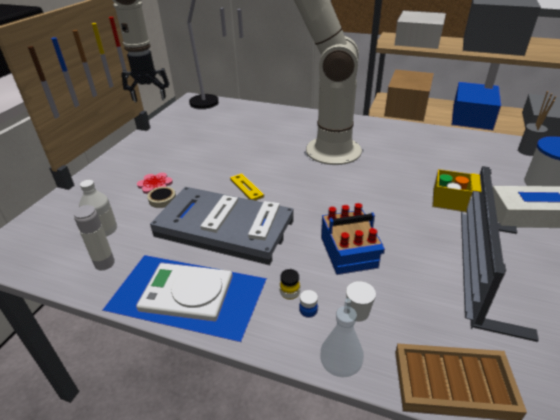

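Top view: bed at about (340,212), with white covers at (300,217) and (343,211) and the right station (376,209) bare. The yellow plate at (351,280) lies off the bed and is the look-alike. The bin with 6 pins is at (220,222), and the panel is at (115,240) with the yellow bin at (133,293). Jars and cup are near (198,164), (234,156) and (253,166).

The two white plates lie on the stations and match the description, so I'll confirm them in an enlarged crop.

```bash
cat > h.py <<'E'
import numpy as np,cv2
from station import arm
from scipy.spatial.transform import Rotation as R
C={n:arm.camera_info(n) for n in("scene","top")}
def proj(n,p):
    c=C[n];q=c["extrinsics"][:3]@np.append(p,1);q=c["mtx"]@q;return q[:2]/q[2]
def ray(n,uv,z):
    c=C[n];E=c["extrinsics"];d=E[:3,:3].T@np.linalg.solve(c["mtx"],[uv[0],uv[1],1]);o=-E[:3,:3].T@E[:3,3]
    return o+d*(z-o[2])/d[2]
def tri(a,b):  # a=(cam,uv)
    A=[];B=[]
    for n,uv in(a,b):
        c=C[n];E=c["extrinsics"];d=E[:3,:3].T@np.linalg.solve(c["mtx"],[uv[0],uv[1],1]);d/=np.linalg.norm(d);o=-E[:3,:3].T@E[:3,3]
        P=np.eye(3)-np.outer(d,d);A.append(P);B.append(P@o)
    return np.linalg.lstsq(np.vstack(A),np.hstack(B),rcond=None)[0]
def blobs(m,lo=10):
    k,l,s,c=cv2.connectedComponentsWithStats(m.astype(np.uint8))
    return [(s[i,4],c[i],l==i) for i in range(1,k) if s[i,4]>=lo]
def to(p,yaw,o=None):
    """rows-units from present pose to world p with tool down, tool y at world angle yaw (deg)"""
    o=o or arm.get_obs();r=R.from_rotvec(o["ee_rot"])
    y=np.array([np.cos(np.radians(yaw)),np.sin(np.radians(yaw)),0]);z=np.array([0,0,-1.]);x=np.cross(y,z)
    t=R.from_matrix(np.c_[x,y,z]);d=r.inv().apply(np.array(p)-o["tool_pos"])/20;w=np.degrees((r.inv()*t).as_rotvec())/5
    print("shift",d.round(2),"turn",w.round(2))
E
python3 - <<'E'
from h import *
im=cv2.imread("pics/top0.png");hsv=cv2.cvtColor(im,cv2.COLOR_BGR2HSV);h,s,v=cv2.split(hsv)
print("R",R.from_rotvec(arm.get_obs()["ee_rot"]).as_matrix().round(3).tolist())
for a,c,m in blobs(((h<6)|(h>174))&(s>150)&(v>80),10): print("red top",a,c.round(1),ray("top",c,118).round(1))
sc=cv2.imread("pics/scene0.png");H,S,V=cv2.split(cv2.cvtColor(sc,cv2.COLOR_BGR2HSV))
for a,c,m in blobs(((H<6)|(H>174))&(S>150)&(V>80),10): print("red sc",a,c.round(1))
roi=np.zeros_like(v,bool);roi[180:248,278:402]=1
for a,c,m in blobs((v>150)&(s<40)&roi,100):
    r=cv2.minAreaRect(np.argwhere(m)[:,::-1].astype(np.float32)); print("white",a,c.round(1),ray("top",c,64).round(1),[ray("top",q,64)[:2].round(0).tolist() for q in cv2.boxPoints(r)])
a=cv2.resize(im[170:260,180:410],None,fx=3.4,fy=3.4,interpolation=2)
b=cv2.resize(sc[170:280,140:400],None,fx=3,fy=3,interpolation=2)[:,:782]
a=a[:,:780];b=b[:,:780];print(a.shape,b.shape)
cv2.imwrite("pics/crop1.png",np.vstack([a[:290],b[:305]]))
E
```

```text
R [[0.901, 0.434, -0.001], [0.434, -0.901, 0.002], [0.0, -0.002, -1.0]]
red top 52 [219.6 200. ] [599.3 178.2 118. ]
red top 51 [209.5 206.8] [579.8 209.5 118. ]
red top 49 [199.3 213.3] [561.3 240.6 118. ]
red top 55 [239.5 229.1] [506.2 121.6 118. ]
red top 55 [229.4 235.8] [487.5 152.5 118. ]
red top 49 [219.  242.5] [469.2 184.2 118. ]
red top 147 [445.1 249.9] [ 408.1 -483.8  118. ]
red sc 200 [154.1 181.3]
red sc 27 [357.8 205.4]
red sc 27 [345.  207.1]
red sc 29 [331.8 209.1]
red sc 37 [372.4 230.9]
red sc 40 [358.6 232.9]
red sc 40 [345.  235.2]
red sc 19 [371.3 240.7]
red sc 17 [357.7 242.9]
red sc 19 [343.6 245.3]
white 374 [292.8 200.8] [596.7 -46.6  64. ] [[668.0, -4.0], [654.0, -237.0], [439.0, -217.0], [453.0, 9.0]]
white 646 [380.4 226. ] [ 500.  -314.5   64. ] [[663.0, -77.0], [645.0, -396.0], [430.0, -371.0], [448.0, -62.0]]
white 713 [342.4 210.8] [ 555.3 -200.3   64. ] [[635.0, -172.0], [638.0, -224.0], [478.0, -228.0], [475.0, -177.0]]
white 716 [299.6 217. ] [543.3 -64.5  64. ] [[620.0, -30.0], [627.0, -82.0], [468.0, -98.0], [462.0, -47.0]]
(306, 780, 3) (330, 780, 3)
```

View pics/crop1.png

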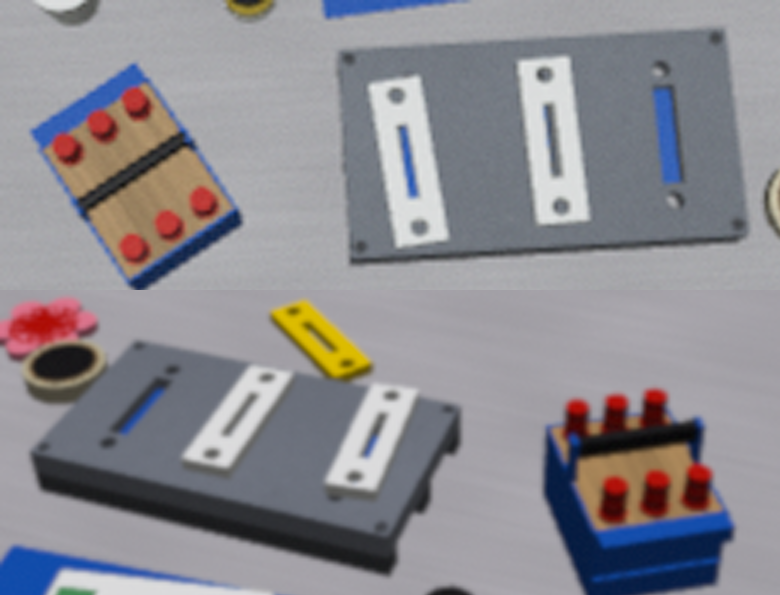

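The crop shows the bed with two white covers, at crop (408,160) and (553,140), each with two dark holes and a slot, and the bare third station with bed holes at (660,70) and (675,199). The yellow plate off the bed is the look-alike and I will leave it alone. The bin's back lip is on its far upper-left side at crop (85,100), so bin +x points to world (+x,+y).

Next I'll measure the bed, the cover holes and the panel.

```bash
cat >> h.py <<'E'
def darks(im,x0,y0,x1,y1,k=6,thr=105):
    """dark blob centres in an enlarged roi"""
    g=cv2.cvtColor(im,cv2.COLOR_BGR2GRAY)[y0:y1,x0:x1];g=cv2.resize(g,None,fx=k,fy=k,interpolation=2)
    return [(a/k/k,np.array([(c[0]+.5)/k-.5+x0,(c[1]+.5)/k-.5+y0])) for a,c,m in blobs(g<thr,4*k*k)]
def holes(im,cam="top"):
    """cover hole centres: closed dark/coloured gaps inside white plates on the bed"""
    k=6;x0,y0,x1,y1=(275,175,405,252) if cam=="top" else (150,180,300,262)
    a=cv2.resize(im[y0:y1,x0:x1],None,fx=k,fy=k,interpolation=2);hs=cv2.cvtColor(a,cv2.COLOR_BGR2HSV)
    w=((hs[...,2]>165)&(hs[...,1]<45)).astype(np.uint8);out=[]
    cs,hi=cv2.findContours(w,cv2.RETR_CCOMP,cv2.CHAIN_APPROX_NONE)
    for i,c in enumerate(cs):
        if hi[0][i][3]<0 and cv2.contourArea(c)>300*k*k:
            box=cv2.minAreaRect(c)
            hh=[];j=hi[0][i][2]
            while j>=0:
                A=cv2.contourArea(cs[j])
                if A>5*k*k: m=cv2.moments(cs[j]);hh.append((A/k/k,np.array([(m['m10']/m['m00']+.5)/k-.5+x0,(m['m01']/m['m00']+.5)/k-.5+y0])))
                j=hi[0][j][0]
            out.append((cv2.contourArea(c)/k/k,(np.array(box[0])+.5)/k-.5+[x0,y0],np.array(box[1])/k,hh))
    return out
E
python3 - <<'E'
from h import *
im=cv2.imread("pics/top0.png");sc=cv2.imread("pics/scene0.png")
for n,i in(("top",im),("scene",sc)):
  for A,c,s,hh in holes(i,n):
    print(n,"cover",round(A),c.round(1),s.round(1),ray(n,c,64).round(1))
    for a,q in hh: print("   ",round(a,1),q.round(2),ray(n,q,64).round(1))
print("bed dark"); 
for a,c in darks(im,278,178,402,250,thr=60): print(round(a,1),c.round(2),ray("top",c,50).round(1))
g=cv2.cvtColor(im,cv2.COLOR_BGR2HSV);roi=np.zeros(g.shape[:2],bool);roi[172:255,270:408]=1
m=(g[...,2]<130)&roi;m=max(blobs(m),key=lambda b:b[0])[2];m=cv2.morphologyEx(m.astype(np.uint8),cv2.MORPH_CLOSE,np.ones((31,31)))
c=cv2.findContours(m,0,1)[0][0];p=cv2.approxPolyDP(cv2.convexHull(c),5,True)[:,0];print("bed",[(q.tolist(),ray("top",q,50)[:2].round(0).tolist()) for q in p])
# view panel crops
a=cv2.resize(im[160:320,85:165],None,fx=3.6,fy=3.6,interpolation=2);b=cv2.resize(sc[160:345,420:545],None,fx=3.1,fy=3.1,interpolation=2)
h=min(a.shape[0],b.shape[0]);cv2.imwrite("pics/crop2.png",np.hstack([a[:h],b[:h]]));print(a.shape,b.shape)
E
```

```text
top cover 764 [299.6 217. ] [49.5 16.1] [543.4 -64.5  64. ]
    18.4 [302.93 236.39] [481.2 -70.5  64. ]
    69.4 [299.57 217.5 ] [541.6 -64.2  64. ]
    18.2 [296.11 197.57] [606.6 -57.7  64. ]
top cover 752 [342.3 210.8] [49.3 15.9] [ 555.4 -200.2   64. ]
    19.2 [344.58 230.2 ] [ 493.1 -201.6   64. ]
    71.8 [342.14 210.73] [ 555.5 -199.6   64. ]
    18.7 [339.62 191.43] [ 618.6 -197.2   64. ]
top cover 9957 [339.5 213. ] [ 76.8 129.8] [ 548.7 -190.6   64. ]
    7690.5 [338.51 212.72] [ 549.8 -187.6   64. ]
scene cover 348 [211.4 258.6] [70.1 12.5] [ 745.5 -130.2   64. ]
scene cover 558 [219.9 210.7] [14.8 46.2] [ 559.6 -199.6   64. ]
    15.7 [210.13 224.09] [ 623.6 -197.9   64. ]
    50.9 [219.48 210.98] [ 561.3 -200.1   64. ]
    12.3 [228.45 198.72] [ 498.  -201.6   64. ]
scene cover 2165 [273.8 220.5] [81.8 51.3] [552. -34.  64.]
    16.4 [257.68 231.71] [611.3 -58.5  64. ]
    57.1 [264.12 217.93] [549.9 -64.2  64. ]
    13.5 [269.98 204.73] [486.4 -70.9  64. ]
scene cover 482 [201.3 186.1] [13.  66.5] [ 463.8 -313.1   64. ]
bed dark
bed [([392, 179], [654.0, -372.0]), ([397, 240], [455.0, -365.0]), ([283, 247], [453.0, -7.0]), ([287, 222], [532.0, -24.0]), ([311, 202], [593.0, -105.0]), ([362, 180], [656.0, -275.0])]
(576, 288, 3) (574, 388, 3)
```

View pics/crop2.png

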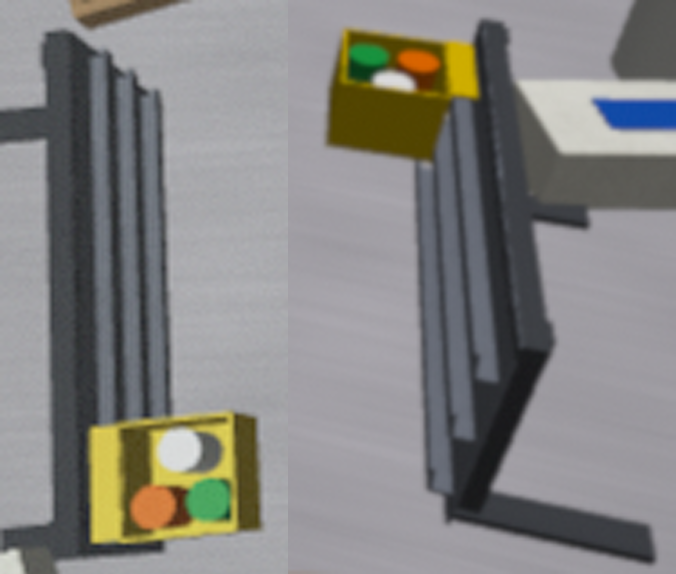

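The panel crop shows the three louvres as light strips. The leftmost strip, at crop x of about 95–115, is the top one. The yellow bin is at the bottom. Next I'll fit the rail edges and the bed's bare holes and screws.

```bash
python3 - <<'E'
from h import *
im=cv2.imread("pics/top0.png");sc=cv2.imread("pics/scene0.png")
def bh(i,x0,y0,x1,y1,k=6):
    g=cv2.resize(cv2.cvtColor(i,cv2.COLOR_BGR2GRAY)[y0:y1,x0:x1],None,fx=k,fy=k,interpolation=2)
    b=cv2.morphologyEx(g,cv2.MORPH_BLACKHAT,cv2.getStructuringElement(2,(8*k+1,8*k+1)))
    return [(a/k/k,np.array([(c[0]+.5)/k-.5+x0,(c[1]+.5)/k-.5+y0])) for a,c,m in blobs(b>14,2*k*k) if a<40*k*k]
T={}
for n,i,r in(("top",im,(276,174,404,252)),("scene",sc,(150,180,300,265))):
    for a,c in bh(i,*r): print(n,round(a,1),c.round(1),ray(n,c,50).round(1))
g=cv2.cvtColor(im,cv2.COLOR_BGR2GRAY)
for r in(190,210,230,250): print(r,g[r-1:r+2,92:136].mean(0).astype(int).tolist())
E
```

```text
top 19.2 [281.  174.3] [690.5 -14.8  50. ]
top 19.6 [390.4 180.4] [ 649.5 -366.7   50. ]
top 17.8 [281.8 186.6] [649.2 -15.1  50. ]
top 16.6 [374.6 189.2] [ 623.1 -312.7   50. ]
top 30.9 [339.7 191.5] [ 622.  -199.9   50. ]
top 31.0 [296.1 197.6] [609.8 -58.6  50. ]
top 13.8 [379.3 227.8] [ 496.5 -314.2   50. ]
top 32.2 [344.6 230.2] [ 495.3 -204.1   50. ]
top 32.2 [302.9 236.4] [483.4 -71.5  50. ]
top 17.7 [285.2 242.1] [468.6 -14.8  50. ]
scene 34.4 [167.9 183.1] [ 465.3 -437.8   50. ]
scene 5.0 [159.9 181.2] [ 464.1 -468.9   50. ]
scene 7.5 [185.9 188.3] [ 473.1 -366.3   50. ]
scene 9.4 [169.6 191.7] [ 506.3 -406.    50. ]
scene 9.1 [151.8 195.4] [ 541.6 -448.3   50. ]
scene 13.8 [220.5 194.7] [ 469.8 -244.4   50. ]
scene 17.3 [197.  196.2] [ 500.1 -310.8   50. ]
scene 23.1 [228.3 198.9] [ 482.1 -211.1   50. ]
scene 6.8 [260.7 202.7] [ 468.6 -108.8   50. ]
scene 24.4 [270.  204.8] [469.7 -78.   50. ]
scene 3.6 [279.  205.9] [466.2 -50.1  50. ]
scene 21.3 [175.6 220.3] [ 625.7 -310.9   50. ]
scene 29.4 [152.9 224.2] [ 662.2 -363.6   50. ]
scene 27.4 [210.2 223.9] [ 608.2 -207.6   5
[... 246 characters left out ...]
51, 80, 108, 115, 118, 101, 60, 57, 93, 117, 119, 115, 90, 86, 139, 167, 167, 167, 168, 168]
210 [167, 166, 167, 166, 167, 143, 92, 71, 71, 73, 72, 73, 70, 60, 54, 55, 53, 54, 69, 100, 117, 118, 103, 74, 53, 61, 96, 117, 117, 117, 92, 52, 69, 102, 118, 119, 105, 72, 122, 166, 168, 166, 167, 168]
230 [161, 163, 162, 164, 163, 154, 117, 70, 70, 71, 75, 73, 67, 57, 51, 54, 56, 56, 54, 88, 115, 114, 114, 96, 55, 52, 77, 108, 116, 117, 103, 73, 54, 84, 112, 118, 117, 99, 76, 132, 169, 170, 170, 170]
250 [164, 165, 166, 165, 166, 167, 134, 72, 72, 71, 73, 73, 72, 63, 49, 51, 56, 55, 53, 70, 99, 112, 115, 108, 79, 50, 52, 89, 112, 114, 114, 95, 49, 58, 92, 115, 115, 110, 84, 85, 143, 171, 171, 171]
```

```bash
python3 - <<'E'
from h import *
im=cv2.imread("pics/top0.png");sc=cv2.imread("pics/scene0.png")
g=cv2.cvtColor(im,cv2.COLOR_BGR2GRAY).astype(float)
L=[];P=[]
for r in range(185,262,3):
    p=g[r-1:r+2].mean(0)
    c=108
    while p[c]<86:c+=1
    u=c-1+(86-p[c-1])/(p[c]-p[c-1]); L.append(ray("top",(u,r),165)[:2])
    c=102
    while p[c]>62:c+=1
    u=c-1+(62-p[c-1])/(p[c]-p[c-1]); P.append(ray("top",(u,r),188)[:2])
L=np.array(L);P=np.array(P)
for n,q in(("rail inner edge",L),("panel front",P)):
    f=np.polyfit(q[:,0],q[:,1],1);print(n,"slope deg",np.degrees(np.arctan(f[0])).round(2),"y at x=450,550,650",np.polyval(f,[450,550,650]).round(1),"std",np.std(q[:,1]-np.polyval(f,q[:,0])).round(2))
for q in [(112.0,174.4),(132,293)]: print(ray("top",q,165).round(0))
# panel ends z188
for q in [(103,167),(104,313)]: print("panel end",ray("top",q,188).round(0))
# scene profile across the top louvre
gs=cv2.cvtColor(sc,cv2.COLOR_BGR2GRAY)
for r in(230,250,270): print(r,gs[r-1:r+2,462:502].mean(0).astype(int).tolist())
# pin tops in scene vs top, lid check: heads mean from scene at z=118 and bin outline/lip
for c in [(357.8,205.4),(345,207.1),(331.8,209.1),(372.4,230.9),(358.6,232.9),(345,235.2)]: print("sc pin",ray("scene",c,108).round(1))
for c in [(219.6,200),(209.5,206.8),(199.3,213.3),(239.5,229.1),(229.4,235.8),(219,242.5)]: print("top pin",ray("top",c,115).round(1))
for n,q in(("mica",(253,160)),("pig",(234,153)),("cup",(198,158)),("tape",(420,229))): print(n,ray("top",q,60).round(0))
E
```

```text
rail inner edge slope deg 2.61 y at x=450,550,650 [484.9 489.5 494. ] std 0.2
panel front slope deg 2.31 y at x=450,550,650 [493.6 497.6 501.7] std 0.49
[684. 488. 165.]
[334. 425. 165.]
panel end [700. 506. 188.]
panel end [284. 493. 188.]
230 [86, 100, 106, 105, 98, 80, 71, 91, 104, 106, 106, 102, 87, 62, 73, 99, 107, 107, 106, 102, 85, 57, 45, 44, 43, 38, 41, 58, 69, 66, 63, 63, 63, 63, 62, 62, 63, 65, 65, 64]
250 [97, 85, 102, 107, 107, 101, 83, 67, 84, 102, 106, 107, 105, 96, 72, 63, 84, 104, 108, 109, 108, 103, 86, 58, 44, 44, 44, 41, 38, 50, 68, 71, 65, 63, 63, 63, 63, 63, 71, 103]
270 [139, 91, 86, 103, 108, 107, 103, 89, 68, 82, 103, 108, 108, 109, 105, 91, 63, 69, 96, 108, 110, 110, 109, 105, 87, 58, 44, 44, 44, 42, 39, 38, 54, 66, 64, 61, 62, 62, 63, 64]
sc pin [466.1 183.8 108. ]
sc pin [484.8 152.1 108. ]
sc pin [505.1 120.  108. ]
sc pin [560.9 241.2 108. ]
sc pin [579.8 209.5 108. ]
sc pin [599.5 178.8 108. ]
top pin [599.9 178.6 115. ]
top pin [580.5 209.8 115. ]
top pin [562.1 241.2 115. ]
top pin [506.6 121.7 115. ]
top pin [488.  152.7 115. ]
top pin [469.6 184.4 115. ]
mica [741.  73.  60.]
pig [768. 134.  60.]
cup [758. 251.  60.]
tape [ 484. -438.   60.]
```

```bash
python3 - <<'E'
from h import *
im=cv2.imread("pics/top0.png");sc=cv2.imread("pics/scene0.png")
def edge(i,r,c0,thr,up):
    p=cv2.cvtColor(i,cv2.COLOR_BGR2GRAY)[r-1:r+2].mean(0);c=c0
    while (p[c]<thr)==up:c+=1
    return c-1+(thr-p[c-1])/(p[c]-p[c-1])
def plane(n,pts):
    c=C[n];f=np.polyfit(pts[:,1],pts[:,0],1);l=np.array([1,-f[0],-f[1]]);M=c["mtx"]@c["extrinsics"][:3];print(n,"resid",np.std(pts[:,0]-np.polyval(f,pts[:,1])).round(2));return M.T@l
t={}
R1=range(185,262,4);R2=range(215,276,3)
t["top_in"]=plane("top",np.array([(edge(im,r,108,86,True),r) for r in R1]))
t["top_out"]=plane("top",np.array([(edge(im,r,edge(im,r,108,86,True).__int__()+2,86,False),r) for r in R1]))
t["top_panel"]=plane("top",np.array([(edge(im,r,102,62,False),r) for r in R1]))
e2=[];e1=[];e3=[]
for r in R2:
    a=edge(sc,r,round(484.1+(r-250)*.13)-4,80,False);e2.append((a,r))
    p=cv2.cvtColor(sc,cv2.COLOR_BGR2GRAY)[r-1:r+2].mean(0);c=int(a)-3
    while p[c]>84:c-=1
    e1.append((c+(84-p[c])/(p[c+1]-p[c]),r))
    e3.append((edge(sc,r,int(a)+5,56,True),r))
t["sc_in"]=plane("scene",np.array(e2));t["sc_out"]=plane("scene",np.array(e1));t["sc_panel"]=plane("scene",np.array(e3))
for a in("top_in","top_out","top_panel"):
  for b in("sc_in","sc_out","sc_panel"):
    o=[]
    for x in(420,500,580,660):
        A=np.array([t[a][1:3],t[b][1:3]]);B=-np.array([t[a][0]*x+t[a][3],t[b][0]*x+t[b][3]]);o.append(np.linalg.solve(A,B).round(1).tolist())
    print(a,b,o)
E
```

```text
top resid 0.07
top resid 0.09
top resid 0.15
scene resid 0.05
scene resid 0.27
scene resid 2.03
top_in sc_in [[479.6, 175.2], [483.0, 176.0], [486.3, 176.8], [489.7, 177.6]]
top_in sc_out [[406.6, 367.4], [410.1, 367.7], [413.6, 368.1], [417.1, 368.4]]
top_in sc_panel [[386.8, 419.3], [352.6, 519.0], [318.3, 618.6], [284.1, 718.2]]
top_out sc_in [[590.8, -157.4], [596.3, -163.0], [601.7, -168.5], [607.2, -174.1]]
top_out sc_out [[463.6, 185.9], [468.5, 182.0], [473.3, 178.1], [478.2, 174.3]]
top_out sc_panel [[297.1, 635.4], [269.8, 718.4], [242.5, 801.3], [215.1, 884.3]]
top_panel sc_in [[383.7, 462.5], [389.4, 456.2], [395.1, 449.8], [400.9, 443.4]]
top_panel sc_out [[349.7, 548.3], [354.9, 543.3], [360.1, 538.3], [365.3, 533.3]]
top_panel sc_panel [[689.3, -309.2], [611.8, -105.5], [534.4, 98.1], [457.0, 301.7]]
```

```bash
python3 - <<'E'
from h import *
im=cv2.imread("pics/top0.png");sc=cv2.imread("pics/scene0.png")
a=cv2.resize(im[160:200,90:140],None,fx=8,fy=8,interpolation=2);b=cv2.resize(sc[255:330,450:512],None,fx=6,fy=6,interpolation=2)
a=cv2.copyMakeBorder(a,0,max(0,b.shape[0]-a.shape[0]),0,0,0);
cv2.imwrite("pics/crop3.png",np.hstack([a,b]))
for z in(165,105,45): print(z,proj("top",(690,490,z)).round(1),proj("scene",(690,490,z)).round(1),proj("top",(550,485,z)).round(1),proj("scene",(550,485,z)).round(1))
E
```

```text
165 [111.4 172.4] [483.9 273.4] [112.1 218.6] [480.5 231.2]
105 [118.8 178.3] [476.2 292.6] [119.7 222.4] [473.7 250. ]
45 [125.6 183.6] [469.2 310.4] [126.6 226. ] [467.5 267.5]
```

View pics/crop3.png

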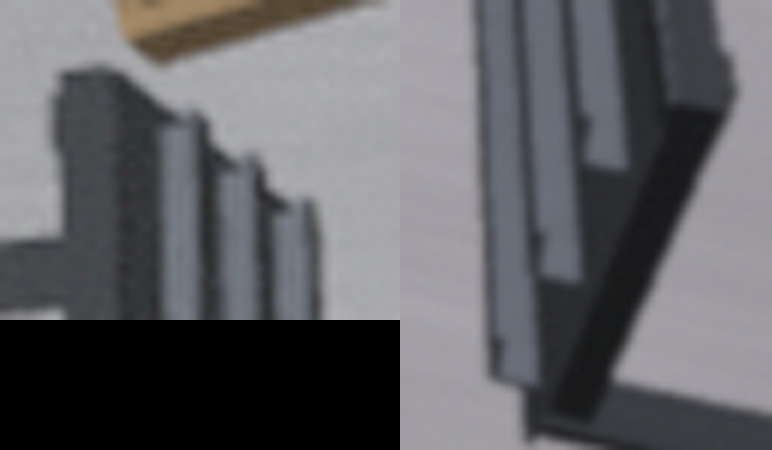

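The top louvre shows a light sloped shelf with an upstanding outer lip. Its strip ends at px (114.4,174), so the rail's outer top edge gives a rail middle at about y=477 at x=500, with the panel yawed about 2.5°. The panel front, measured at 495.6, agrees within 2 mm.

The bin centre is at (533.5,181) with yaw 31.4°. The bed is parallel to world, centred at (561,-191). I'll start by turning the tool for cover a.

Emit:
{"fn": "apply_moves", "kwargs": {
  "plan": [
    {"hand": -1,"rz": 1},
    {"hand": -1,"rz": 1},
    {"hand": -1,"rz": 1},
    {"hand": -1,"rz": 1},
    {"hand": -1}
  ],
  "squeeze": 60
}}

```text
validation failed for argument at $.pl...
```

```bash
python3 -c "
from h import *
to((546.4,-64.4,150),-84.25)"
```

```text
shift [ 23.22 -17.71   4.6 ] turn [-0.02  0.    3.99]
```

Emit:
{"fn": "apply_moves", "kwargs": {
  "plan": [
    {"hand": -1,"tx": 0,"ty": 0,"tz": 0,"rx": 0,"ry": 0,"rz": 1},
    {"hand": -1,"tx": 0,"ty": 0,"tz": 0,"rx": 0,"ry": 0,"rz": 1}
  ]
}}

```text
time: 0.3
tool_pos: [281.8, -585.3, 241.6]
ee_rot: [-3.112, -0.424, 0.0]
ft_force: [0.5, 0.7, 0.3]
grip_width: 85.4
gripper_force: 0.0
```

Emit:
{"fn": "apply_moves", "kwargs": {
  "plan": [
    {"hand": -1,"tx": 0,"ty": 0,"tz": 0,"rx": 0,"ry": 0,"rz": 1},
    {"hand": -1,"tx": 0,"ty": 0,"tz": 0,"rx": 0,"ry": 0,"rz": 1},
    {"hand": -1,"tx": 0.5,"ty": 0,"tz": 0,"rx": 0,"ry": 0,"rz": 0}
  ],
  "squeeze": 60
}}

```text
time: 0.6
tool_pos: [290.2, -585.0, 241.7]
ee_rot: [-3.137, -0.151, 0.003]
ft_force: [0.6, 0.0, 0.1]
grip_width: 85.6
gripper_force: 0.0
```

Emit:
{"fn": "apply_moves", "kwargs": {
  "plan": [
    {"hand": -1,"tx": 0.5}
  ]
}}

```text
validation failed for argument at $.pl...
```

```bash
python3 -c "
from h import *
to((546.4,-64.4,150),-84.25)"
```

```text
shift [ 15.26 -24.67   4.57] turn [-0.01  0.02 -0.05]
```

Emit:
{"fn": "apply_moves", "kwargs": {
  "plan": [
    {"hand": -1,"tx": 0.61,"ty": -0.98,"tz": 0.1,"rx": 0,"ry": 0,"rz": 0},
    {"hand": -1,"tx": 0.61,"ty": -0.98,"tz": 0.1,"rx": 0,"ry": 0,"rz": 0},
    {"hand": -1,"tx": 0.61,"ty": -0.98,"tz": 0.1,"rx": 0,"ry": 0,"rz": 0},
    {"hand": -1,"tx": 0.61,"ty": -0.98,"tz": 0.1,"rx": 0,"ry": 0,"rz": 0},
    {"hand": -1,"tx": 0.61,"ty": -0.98,"tz": 0.1,"rx": 0,"ry": 0,"rz": 0}
  ]
}}

```text
time: 1.1
tool_pos: [344.1, -479.6, 232.0]
ee_rot: [-3.137, -0.162, -0.0]
ft_force: [0.8, -0.1, 0.6]
grip_width: 85.2
gripper_force: 0.0
```

Emit:
{"fn": "apply_moves", "kwargs": {
  "plan": [
    {"hand": -1,"tx": 0.61,"ty": -0.98,"tz": 0.1,"rx": 0,"ry": 0,"rz": 0},
    {"hand": -1,"tx": 0.61,"ty": -0.98,"tz": 0.1,"rx": 0,"ry": 0,"rz": 0},
    {"hand": -1,"tx": 0.61,"ty": -0.98,"tz": 0.1,"rx": 0,"ry": 0,"rz": 0},
    {"hand": -1,"tx": 0.61,"ty": -0.98,"tz": 0.1,"rx": 0,"ry": 0,"rz": 0},
    {"hand": -1,"tx": 0.61,"ty": -0.98,"tz": 0.1,"rx": 0,"ry": 0,"rz": 0}
  ]
}}

```text
time: 1.6
tool_pos: [394.9, -376.0, 222.1]
ee_rot: [-3.137, -0.162, -0.0]
ft_force: [1.0, -0.2, 0.3]
grip_width: 85.4
gripper_force: 0.0
```

Emit:
{"fn": "apply_moves", "kwargs": {
  "plan": [
    {"hand": -1,"tx": 0.61,"ty": -0.98,"tz": 0.2,"rx": 0,"ry": 0,"rz": 0},
    {"hand": -1,"tx": 0.61,"ty": -0.98,"tz": 0.2,"rx": 0,"ry": 0,"rz": 0},
    {"hand": -1,"tx": 0.61,"ty": -0.98,"tz": 0.2,"rx": 0,"ry": 0,"rz": 0},
    {"hand": -1,"tx": 0.61,"ty": -0.98,"tz": 0.2,"rx": 0,"ry": 0,"rz": 0},
    {"hand": -1,"tx": 0.61,"ty": -0.98,"tz": 0.2,"rx": 0,"ry": 0,"rz": 0}
  ]
}}

```text
time: 2.1
tool_pos: [445.7, -272.3, 202.1]
ee_rot: [-3.137, -0.162, -0.0]
ft_force: [-0.1, -1.0, -0.0]
grip_width: 85.4
gripper_force: 0.0
```

Emit:
{"fn": "apply_moves", "kwargs": {
  "plan": [
    {"hand": -1,"tx": 0.61,"ty": -0.98,"tz": 0.2,"rx": 0,"ry": 0,"rz": 0},
    {"hand": -1,"tx": 0.61,"ty": -0.98,"tz": 0.2,"rx": 0,"ry": 0,"rz": 0},
    {"hand": -1,"tx": 0.61,"ty": -0.98,"tz": 0.2,"rx": 0,"ry": 0,"rz": 0},
    {"hand": -1,"tx": 0.61,"ty": -0.98,"tz": 0.2,"rx": 0,"ry": 0,"rz": 0},
    {"hand": -1,"tx": 0.61,"ty": -0.98,"tz": 0.2,"rx": 0,"ry": 0,"rz": 0}
  ]
}}

```text
time: 2.6
tool_pos: [496.5, -168.6, 182.1]
ee_rot: [-3.137, -0.162, -0.0]
ft_force: [0.6, -1.2, -0.2]
grip_width: 85.5
gripper_force: 0.0
```

Emit:
{"fn": "apply_moves", "kwargs": {
  "plan": [
    {"hand": -1,"tx": 0.61,"ty": -0.98,"tz": 0.2,"rx": 0,"ry": 0,"rz": 0},
    {"hand": -1,"tx": 0.61,"ty": -0.98,"tz": 0.2,"rx": 0,"ry": 0,"rz": 0},
    {"hand": -1,"tx": 0.61,"ty": -0.98,"tz": 0.2,"rx": 0,"ry": 0,"rz": 0},
    {"hand": -1,"tx": 0.61,"ty": -0.98,"tz": 0.2,"rx": 0,"ry": 0,"rz": 0},
    {"hand": -1,"tx": 0.61,"ty": -0.98,"tz": 0.2,"rx": 0,"ry": 0,"rz": 0}
  ]
}}

```text
time: 3.1
tool_pos: [547.3, -64.9, 162.1]
ee_rot: [-3.137, -0.162, -0.0]
ft_force: [-0.7, 0.7, -0.9]
grip_width: 85.4
gripper_force: 0.0
```

```bash
python3 -c "
from h import *
to((546.4,-64.4,63),-84.25)"
```

```text
shift [-0.04 -0.03  4.95] turn [-0.01 -0.    0.03]
```

Emit:
{"fn": "apply_moves", "kwargs": {
  "plan": [
    {"hand": -1,"tx": 0,"ty": 0,"tz": 0.99,"rx": 0,"ry": 0,"rz": 0},
    {"hand": -1,"tx": 0,"ty": 0,"tz": 0.99,"rx": 0,"ry": 0,"rz": 0},
    {"hand": -1,"tx": 0,"ty": 0,"tz": 0.99,"rx": 0,"ry": 0,"rz": 0},
    {"hand": -1,"tx": 0,"ty": 0,"tz": 0.99,"rx": 0,"ry": 0,"rz": 0},
    {"hand": -1,"tx": 0,"ty": 0,"tz": 0.99,"rx": 0,"ry": 0,"rz": 0}
  ]
}}

```text
time: 3.6
tool_pos: [547.0, -65.7, 62.4]
ee_rot: [-3.137, -0.162, -0.0]
ft_force: [0.0, 0.1, -0.1]
grip_width: 85.3
gripper_force: 0.0
```

Emit:
{"fn": "apply_moves", "kwargs": {
  "plan": [
    {"hand": 0.2,"tx": 0,"ty": 0,"tz": 0,"rx": 0,"ry": 0,"rz": 0},
    {"hand": 0.3,"tx": 0,"ty": 0,"tz": 0,"rx": 0,"ry": 0,"rz": 0},
    {"hand": 0.5,"tx": 0,"ty": 0,"tz": 0,"rx": 0,"ry": 0,"rz": 0},
    {"hand": 0.5,"tx": 0,"ty": 0,"tz": 0,"rx": 0,"ry": 0,"rz": 0},
    {"hand": 0.5,"tx": 0,"ty": 0,"tz": 0,"rx": 0,"ry": 0,"rz": 0}
  ],
  "squeeze": 40
}}

```text
time: 4.1
tool_pos: [547.7, -66.6, 64.5]
ee_rot: [3.137, 0.157, 0.004]
ft_force: [0.3, 0.1, 4.0]
grip_width: 47.2
gripper_force: 42.0
```

```bash
python3 -c "
from h import *
print(arm.get_obs()['tool_pos'])
for n in ('top','scene'):
  im=arm.read_camera(n)[...,::-1].copy();cv2.imwrite(f'pics/{n}1.png',im)
to((561,-71,63),-90)"
```

```text
[547.68546532 -66.57802941  64.48991884]
shift [0.64 0.29 0.08] turn [ 0.   -0.02  1.15]
```

Emit:
{"fn": "apply_moves", "kwargs": {
  "plan": [
    {"hand": 0.5,"tx": 0,"ty": 0,"tz": 0,"rx": 0,"ry": 0,"rz": 0.6},
    {"hand": 0.5,"tx": 0,"ty": 0,"tz": 0,"rx": 0,"ry": 0,"rz": 0.55},
    {"hand": 0.5,"tx": 0.37,"ty": 0.12,"tz": 0,"rx": 0,"ry": 0,"rz": 0},
    {"hand": 0.5,"tx": 0.37,"ty": 0.12,"tz": 0,"rx": 0,"ry": 0,"rz": 0},
    {"hand": 0.5,"tx": 0,"ty": 0,"tz": 0,"rx": 0,"ry": 0,"rz": 0}
  ]
}}

```text
time: 4.7
tool_pos: [559.3, -70.4, 64.4]
ee_rot: [-3.142, -0.0, 0.007]
ft_force: [-9.9, 3.3, 17.9]
grip_width: 46.6
gripper_force: 43.5
```

```bash
python3 -c "
from h import *
print(arm.get_obs()['tool_pos'])
to((562.3,-71,63),-90)"
```

```text
[559.2798548  -70.35678269  64.42228242]
shift [0.15 0.03 0.07] turn [-0.    0.05  0.  ]
```

Emit:
{"fn": "apply_moves", "kwargs": {
  "plan": [
    {"hand": 0.5,"tx": 0,"ty": 0,"tz": -0.1,"rx": 0,"ry": 0,"rz": 0},
    {"hand": 0.5,"tx": 0.05,"ty": 0.03,"tz": 0,"rx": 0,"ry": 0,"rz": 0},
    {"hand": 0.5,"tx": 0,"ty": 0,"tz": 0,"rx": 0,"ry": 0,"rz": 0},
    {"hand": 0.5,"tx": 0,"ty": 0,"tz": 0,"rx": 0,"ry": 0,"rz": 0}
  ]
}}

```text
time: 5.1
tool_pos: [562.4, -72.4, 65.0]
ee_rot: [-3.142, 0.002, 0.0]
ft_force: [-0.6, -0.8, -1.3]
grip_width: 46.9
gripper_force: 41.5
```

Emit:
{"fn": "apply_moves", "kwargs": {
  "plan": [
    {"hand": 0.5,"tx": 0,"ty": -0.06,"tz": 0,"rx": 0,"ry": 0,"rz": 0},
    {"hand": -1,"tx": 0,"ty": 0,"tz": 0,"rx": 0,"ry": 0,"rz": 0},
    {"hand": -1,"tx": 0,"ty": 0,"tz": 0,"rx": 0,"ry": 0,"rz": 0},
    {"hand": -1,"tx": 0,"ty": 0,"tz": -1,"rx": 0,"ry": 0,"rz": 0},
    {"hand": -1,"tx": 0,"ty": 0,"tz": -1,"rx": 0,"ry": 0,"rz": -0.38}
  ]
}}

```text
time: 5.6
tool_pos: [562.1, -70.7, 105.4]
ee_rot: [-3.141, -0.052, 0.002]
ft_force: [1.3, -0.2, 0.6]
grip_width: 85.2
gripper_force: 0.0
```

Emit:
{"fn": "apply_moves", "kwargs": {
  "plan": [
    {"hand": -1,"tx": -0.04,"ty": 1,"tz": 0,"rx": 0,"ry": 0,"rz": 0},
    {"hand": -1,"tx": -0.04,"ty": 1,"tz": 0,"rx": 0,"ry": 0,"rz": 0},
    {"hand": -1,"tx": -0.04,"ty": 1,"tz": 0,"rx": 0,"ry": 0,"rz": 0},
    {"hand": -1,"tx": -0.04,"ty": 1,"tz": 0,"rx": 0,"ry": 0,"rz": 0},
    {"hand": -1,"tx": -0.04,"ty": 1,"tz": 0,"rx": 0,"ry": 0,"rz": 0}
  ]
}}

```text
time: 6.1
tool_pos: [561.9, -171.8, 105.6]
ee_rot: [3.141, 0.051, 0.001]
ft_force: [-0.3, -0.5, 0.9]
grip_width: 85.8
gripper_force: 0.0
```

```bash
python3 -c "
from h import *
to((558.3,-199.6,66),-88.1)"
```

```text
shift [-0.23  1.38  1.98] turn [ 0.   -0.01 -0.  ]
```

Emit:
{"fn": "apply_moves", "kwargs": {
  "plan": [
    {"hand": -1,"tx": -0.1,"ty": 0.7,"tz": 0,"rx": 0,"ry": 0,"rz": 0},
    {"hand": -1,"tx": -0.1,"ty": 0.68,"tz": 0,"rx": 0,"ry": 0,"rz": 0},
    {"hand": -1,"tx": 0,"ty": 0,"tz": 1,"rx": 0,"ry": 0,"rz": 0},
    {"hand": -1,"tx": 0,"ty": 0,"tz": 0.98,"rx": 0,"ry": 0,"rz": 0},
    {"hand": -1,"tx": 0,"ty": 0,"tz": 0,"rx": 0,"ry": 0,"rz": 0}
  ]
}}

```text
time: 6.6
tool_pos: [556.5, -198.0, 63.3]
ee_rot: [-3.139, -0.052, 0.007]
ft_force: [-1.8, 0.4, -0.4]
grip_width: 85.5
gripper_force: 0.0
```

Emit:
{"fn": "apply_moves", "kwargs": {
  "plan": [
    {"hand": 0.2,"tx": 0,"ty": 0,"tz": 0,"rx": 0,"ry": 0,"rz": 0},
    {"hand": 0.5,"tx": 0,"ty": 0,"tz": 0,"rx": 0,"ry": 0,"rz": 0},
    {"hand": 0.5,"tx": 0,"ty": 0,"tz": 0,"rx": 0,"ry": 0,"rz": 0},
    {"hand": 0.5,"tx": 0,"ty": 0,"tz": 0,"rx": 0,"ry": 0,"rz": 0.38},
    {"hand": 0.5,"tx": 0,"ty": 0,"tz": 0,"rx": 0,"ry": 0,"rz": 0}
  ]
}}

```text
time: 7.1
tool_pos: [560.0, -199.4, 67.5]
ee_rot: [3.14, -0.003, 0.004]
ft_force: [-2.3, -0.5, 6.7]
grip_width: 46.2
gripper_force: 40.9
```

```bash
python3 -c "
from h import *
to((561.3,-191,66),-90)"
```

```text
shift [ 0.06 -0.42  0.07] turn [ 0.02 -0.03 -0.02]
```

Emit:
{"fn": "apply_moves", "kwargs": {
  "plan": [
    {"hand": 0.5,"tx": 0.1,"ty": -0.22,"tz": 0,"rx": 0,"ry": 0,"rz": 0},
    {"hand": 0.5,"tx": 0,"ty": -0.2,"tz": 0,"rx": 0,"ry": 0,"rz": 0},
    {"hand": 0.5,"tx": 0,"ty": 0,"tz": 0,"rx": 0,"ry": 0,"rz": 0},
    {"hand": 0.5,"tx": 0,"ty": 0,"tz": 0,"rx": 0,"ry": 0,"rz": 0}
  ]
}}

```text
time: 7.5
tool_pos: [561.7, -192.4, 67.5]
ee_rot: [3.138, -0.004, 0.004]
ft_force: [-0.9, -3.7, 6.9]
grip_width: 46.5
gripper_force: 40.9
```

Emit:
{"fn": "apply_moves", "kwargs": {
  "plan": [
    {"hand": -1,"tx": 0,"ty": 0,"tz": 0,"rx": 0,"ry": 0,"rz": 0},
    {"hand": -1,"tx": 0,"ty": 0,"tz": 0,"rx": 0,"ry": 0,"rz": 0},
    {"hand": -1,"tx": 0,"ty": 0,"tz": -1,"rx": 0,"ry": 0,"rz": 0},
    {"hand": -1,"tx": 0,"ty": 0,"tz": -1,"rx": 0,"ry": 0,"rz": 0},
    {"hand": -1,"tx": 0,"ty": 0,"tz": -1,"rx": 0,"ry": 0,"rz": 0}
  ]
}}

```text
time: 8.0
tool_pos: [560.3, -189.4, 125.9]
ee_rot: [-3.14, -0.0, 0.001]
ft_force: [-0.4, -0.6, 0.2]
grip_width: 85.3
gripper_force: 0.0
```

Emit:
{"fn": "apply_moves", "kwargs": {
  "plan": [
    {"hand": -1,"tx": -0.2,"ty": -1,"tz": -1,"rx": 0,"ry": 0,"rz": 1},
    {"hand": -1,"tx": 0,"ty": -1,"tz": 0,"rx": 0,"ry": 0,"rz": 1},
    {"hand": -1,"tx": 0,"ty": -1,"tz": 0,"rx": 0,"ry": 0,"rz": 1},
    {"hand": -1,"tx": 0,"ty": -1,"tz": 0,"rx": 0,"ry": 0,"rz": 1},
    {"hand": -1,"tx": 0,"ty": -1,"tz": 0,"rx": 0,"ry": 0,"rz": 1}
  ]
}}

```text
time: 8.5
tool_pos: [573.6, -91.1, 145.6]
ee_rot: [-3.066, 0.686, 0.001]
ft_force: [0.6, -0.3, 0.4]
grip_width: 85.3
gripper_force: 0.0
```

Emit:
{"fn": "apply_moves", "kwargs": {
  "plan": [
    {"hand": -1,"tx": 0,"ty": -1,"tz": 0,"rx": 0,"ry": 0,"rz": 1},
    {"hand": -1,"tx": 0,"ty": -1,"tz": 0,"rx": 0,"ry": 0,"rz": 1},
    {"hand": -1,"tx": 0,"ty": -1,"tz": 0,"rx": 0,"ry": 0,"rz": 1},
    {"hand": -1,"tx": 0,"ty": -1,"tz": 0,"rx": 0,"ry": 0,"rz": 1},
    {"hand": -1,"tx": 0,"ty": -1,"tz": 0,"rx": 0,"ry": 0,"rz": 1}
  ]
}}

```text
time: 9.0
tool_pos: [630.5, -10.0, 144.9]
ee_rot: [-2.846, 1.329, 0.004]
ft_force: [0.3, -0.6, -0.4]
grip_width: 84.9
gripper_force: 0.0
```

```bash
cat >> h.py <<'E'
def look(tag):
    r={}
    for n in("top","scene"):
        im=arm.read_camera(n)[...,::-1].copy();cv2.imwrite(f"pics/{n}{tag}.png",im)
        for A,c,s,hh in holes(im,n):
            if 2<=len(hh)<=4: print(n,round(A),[(round(float(a)),ray(n,q,64)[:2].round(1).tolist()) for a,q in hh])
E
python3 -c "
from h import *
look('2')
to((505.9,120.7,150),-148.6)"
```

```text
top 660 [(70, [557.1, -189.2]), (18, [620.8, -190.3])]
scene 516 [(17, [626.5, -68.9]), (56, [564.7, -68.7])]
scene 1232 [(15, [625.4, -189.9]), (51, [563.8, -190.0]), (11, [499.8, -190.0])]
shift [-8.93  0.71 -0.21] turn [-0.02  0.01  1.78]
```

Emit:
{"fn": "apply_moves", "kwargs": {
  "plan": [
    {"hand": 0,"tx": -1,"ty": 0,"tz": 0,"rx": 0,"ry": 0,"rz": 0},
    {"hand": 0,"tx": -1,"ty": 0,"tz": 0,"rx": 0,"ry": 0,"rz": 0},
    {"hand": 0,"tx": -1,"ty": 0,"tz": 0,"rx": 0,"ry": 0,"rz": 0},
    {"hand": 0,"tx": -1,"ty": 0,"tz": 0,"rx": 0,"ry": 0,"rz": 0},
    {"hand": 0,"tx": -1,"ty": 0,"tz": 0,"rx": 0,"ry": 0,"rz": 0}
  ]
}}

```text
time: 9.6
tool_pos: [565.1, 64.9, 145.3]
ee_rot: [2.846, -1.329, -0.002]
ft_force: [0.0, 0.8, -0.0]
grip_width: 42.6
gripper_force: 0.0
```

Emit:
{"fn": "apply_moves", "kwargs": {
  "plan": [
    {"hand": 0,"tx": -1,"ty": 0.2,"tz": 0,"rx": 0,"ry": 0,"rz": 0},
    {"hand": 0,"tx": -1,"ty": 0.2,"tz": 0,"rx": 0,"ry": 0,"rz": 0},
    {"hand": 0,"tx": -1,"ty": 0.3,"tz": 0,"rx": 0,"ry": 0,"rz": 0},
    {"hand": 0,"tx": -0.93,"ty": 0,"tz": 0,"rx": 0,"ry": 0,"rz": 0.9},
    {"hand": 0,"tx": 0,"ty": 0,"tz": 0,"rx": 0,"ry": 0,"rz": 0.88}
  ]
}}

```text
time: 10.1
tool_pos: [504.6, 114.4, 144.3]
ee_rot: [2.745, -1.524, -0.008]
ft_force: [-0.2, 0.5, -0.7]
grip_width: 42.4
gripper_force: 0.0
```

```bash
python3 -c "
from h import *
look('3');print(arm.get_obs()['grip_width'])
im=cv2.imread('pics/top3.png')
h,s,v=cv2.split(cv2.cvtColor(im,cv2.COLOR_BGR2HSV))
for a,c,m in blobs(((h<6)|(h>174))&(s>150)&(v>80),10): print(a,ray('top',c,118).round(1))
to((505.9,120.7,100.5),-148.6)"
```

```text
top 763 [(14, [497.4, -68.8]), (75, [557.9, -68.2]), (16, [622.1, -68.6])]
top 757 [(16, [495.8, -191.0]), (70, [557.1, -189.2]), (18, [620.8, -190.2])]
scene 602 [(18, [626.6, -69.0]), (57, [564.6, -68.8]), (13, [500.8, -68.7])]
scene 557 [(15, [625.4, -189.9]), (53, [563.7, -190.0]), (12, [499.9, -189.9])]
42.57902483806786
33 [561.6 244.1 118. ]
146 [ 408.  -483.8  118. ]
shift [-0.31 -0.19  2.2 ] turn [ 0.05 -0.01  0.13]
```

Emit:
{"fn": "apply_moves", "kwargs": {
  "plan": [
    {"hand": 0,"tx": -0.31,"ty": -0.19,"tz": 0,"rx": 0,"ry": 0,"rz": 0.1},
    {"hand": 0,"tx": 0,"ty": 0,"tz": 0.5,"rx": 0,"ry": 0,"rz": 0},
    {"hand": 0,"tx": 0,"ty": 0,"tz": 0.8,"rx": 0,"ry": 0,"rz": 0},
    {"hand": 0,"tx": 0,"ty": 0,"tz": 0.8,"rx": 0,"ry": 0,"rz": 0},
    {"hand": 0,"tx": 0,"ty": 0,"tz": 0.1,"rx": 0,"ry": 0,"rz": 0}
  ]
}}

```text
time: 10.7
tool_pos: [505.3, 119.4, 98.5]
ee_rot: [2.737, -1.533, -0.008]
ft_force: [-0.7, -0.2, -0.2]
grip_width: 42.5
gripper_force: 0.0
```

Emit:
{"fn": "apply_moves", "kwargs": {
  "plan": [
    {"hand": 0.3,"tx": 0,"ty": 0,"tz": 0,"rx": 0,"ry": 0,"rz": 0},
    {"hand": 0.8,"tx": 0,"ty": 0,"tz": 0,"rx": 0,"ry": 0,"rz": 0},
    {"hand": 0.8,"tx": 0,"ty": 0,"tz": 0,"rx": 0,"ry": 0,"rz": 0},
    {"hand": 0.8,"tx": 0,"ty": 0,"tz": 0,"rx": 0,"ry": 0,"rz": 0}
  ],
  "squeeze": 70
}}

```text
time: 11.1
tool_pos: [508.3, 120.8, 101.7]
ee_rot: [2.741, -1.535, 0.0]
ft_force: [2.9, 1.2, -0.2]
grip_width: 19.8
gripper_force: 68.4
```

Emit:
{"fn": "apply_moves", "kwargs": {
  "plan": [
    {"hand": 0.8,"tx": 0,"ty": 0,"tz": -0.5,"rx": 0,"ry": 0,"rz": 0},
    {"hand": 0.8,"tx": 0,"ty": 0,"tz": -0.9,"rx": 0,"ry": 0,"rz": 0},
    {"hand": 0.8,"tx": 0,"ty": 0,"tz": -0.9,"rx": 0,"ry": 0,"rz": 0},
    {"hand": 0.8,"tx": 0,"ty": 0,"tz": -0.9,"rx": 0,"ry": 0,"rz": 0},
    {"hand": 0.8,"tx": 0,"ty": 0,"tz": -0.7,"rx": 0,"ry": 0,"rz": 0}
  ]
}}

```text
time: 11.6
tool_pos: [506.8, 120.8, 180.4]
ee_rot: [2.739, -1.535, -0.004]
ft_force: [0.3, -0.1, -0.5]
grip_width: 19.9
gripper_force: 68.7
```

Emit:
{"fn": "apply_moves", "kwargs": {
  "plan": [
    {"hand": 0.8,"tx": 0.8,"ty": 0.5,"tz": 0,"rx": 0,"ry": 0,"rz": 0},
    {"hand": 0.8,"tx": 0.8,"ty": 0.5,"tz": 0,"rx": 0,"ry": 0,"rz": 0},
    {"hand": 0.8,"tx": 0.8,"ty": 0.5,"tz": 0,"rx": 0,"ry": 0,"rz": 0},
    {"hand": 0.8,"tx": 0.8,"ty": 0.5,"tz": 0,"rx": 0,"ry": 0,"rz": 0},
    {"hand": 0.8,"tx": 0.8,"ty": 0.5,"tz": 0,"rx": 0,"ry": 0,"rz": 0}
  ]
}}

```text
time: 12.1
tool_pos: [505.6, 25.9, 179.5]
ee_rot: [2.739, -1.534, -0.005]
ft_force: [-0.4, -0.2, -1.0]
grip_width: 19.9
gripper_force: 68.7
```

```bash
python3 -c "
from h import *
o=arm.get_obs();print(o['tool_pos'],o['grip_width'])
for n in ('top','scene'):
  im=arm.read_camera(n)[...,::-1].copy();cv2.imwrite(f'pics/{n}4.png',im)
  h,s,v=cv2.split(cv2.cvtColor(im,cv2.COLOR_BGR2HSV))
  for a,c,m in blobs(((h<6)|(h>174))&(s>150)&(v>80),8): print(n,a,c.round(1))
p=proj('scene',o['tool_pos']).astype(int)
a=im[p[1]-30:p[1]+50,p[0]-40:p[0]+40];cv2.imwrite('pics/crop4.png',cv2.resize(a,None,fx=5,fy=5,interpolation=2))
to((498.7,-70,150),-148.6)"
```

```text
[505.56286564  25.94488055 179.49691356] 19.88059759643665
top 53 [220.7 200.6]
top 51 [210.4 206.9]
top 49 [200.  213.5]
top 41 [228.6 236.2]
top 54 [219.1 243.3]
top 145 [445.1 249.9]
scene 9 [110.8  17.4]
scene 200 [154.1 181.3]
scene 26 [358.1 205.2]
scene 29 [345.2 206.9]
scene 36 [371.9 230.6]
scene 40 [357.8 232.5]
scene 41 [343.7 234.4]
scene 17 [370.6 240.6]
scene 21 [356.7 242.5]
scene 18 [342.9 244.7]
shift [3.82 2.72 1.49] turn [ 0.04  0.01 -0.03]
```

View pics/crop4.png

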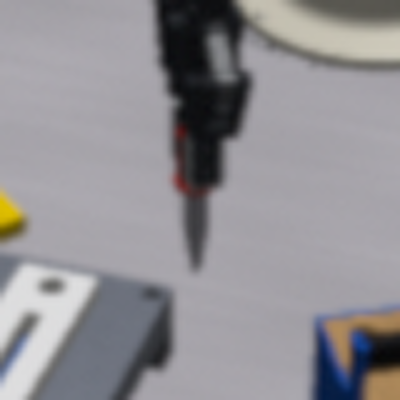

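The crop shows the pin held upright. The collar is just below the fingers at (190,190) and the tip is at (196,270).

```bash
python3 -c "
from h import *
t=np.array([505.6,25.9,179.5]);p=proj('scene',t).astype(int)
print(p-[40,30]+np.array([196,270])/5-.4, [(z,proj('scene',t-[0,0,z]).round(1)) for z in (70,75,80)])
for c in [(220.7,200.6),(210.4,206.9),(200,213.5),(219.1,243.3)]: print(ray('top',c,118).round(1))
"
```

```text
[297.8 204.6] [(70, array([299.1, 202.3])), (75, array([299.1, 203.7])), (80, array([299.1, 205.1]))]
[597.1 174.9 118. ]
[579.3 206.7 118. ]
[560.7 238.6 118. ]
[466.7 183.8 118. ]
```

Emit:
{"fn": "apply_moves", "kwargs": {
  "plan": [
    {"hand": 0.8,"tx": 0.76,"ty": 0.54,"tz": 0,"rx": 0,"ry": 0,"rz": 0},
    {"hand": 0.8,"tx": 0.76,"ty": 0.54,"tz": 0,"rx": 0,"ry": 0,"rz": 0},
    {"hand": 0.8,"tx": 0.76,"ty": 0.54,"tz": 0,"rx": 0,"ry": 0,"rz": 0},
    {"hand": 0.8,"tx": 0.76,"ty": 0.54,"tz": 0,"rx": 0,"ry": 0,"rz": 0},
    {"hand": 0.8,"tx": 0.76,"ty": 0.54,"tz": 0,"rx": 0,"ry": 0,"rz": 0}
  ]
}}

```text
time: 12.7
tool_pos: [499.8, -65.9, 179.3]
ee_rot: [2.741, -1.533, -0.005]
ft_force: [0.4, -0.0, -0.7]
grip_width: 20.2
gripper_force: 68.7
```

Emit:
{"fn": "apply_moves", "kwargs": {
  "plan": [
    {"hand": 0.8,"tx": 0,"ty": 0,"tz": 1,"rx": 0,"ry": 0,"rz": 0},
    {"hand": 0.8,"tx": 0,"ty": 0,"tz": 0.5,"rx": 0,"ry": 0,"rz": 0},
    {"hand": 0.8,"tx": 0,"ty": 0,"tz": 0,"rx": 0,"ry": 0,"rz": 0}
  ]
}}

```text
time: 13.0
tool_pos: [498.7, -65.2, 147.8]
ee_rot: [2.739, -1.532, -0.008]
ft_force: [-0.5, 0.5, -0.6]
grip_width: 19.9
gripper_force: 68.7
```

```bash
python3 -c "
from h import *
o=arm.get_obs();print(o['tool_pos'])
im=arm.read_camera('scene')[...,::-1].copy();im2=arm.read_camera('top')[...,::-1].copy()
a=[]
for n,i in (('scene',im),('top',im2)):
  p=proj(n,o['tool_pos']-[0,0,70]).astype(int);print(n,p)
  b=i[p[1]-30:p[1]+30,p[0]-30:p[0]+30];a.append(cv2.resize(b,None,fx=6,fy=6,interpolation=2))
cv2.imwrite('pics/crop5.png',np.hstack(a))
to((498.7,-70,150),-148.6)"
```

```text
[498.70255606 -65.161843   147.82592503]
scene [270 203]
top [301 230]
shift [ 0.15  0.17 -0.04] turn [0.03 0.01 0.03]
```

View pics/crop5.png

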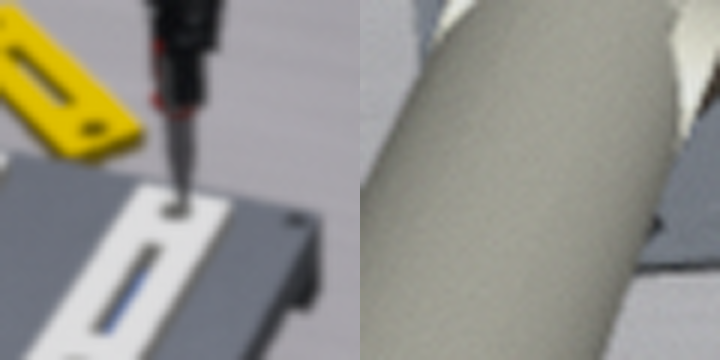

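The scene crop shows the tip at (184,207), about 1.3 px right of the hole at (176,211). That is roughly 4 mm in y and agrees with the computed shift. The top view is blocked by the arm.

Emit:
{"fn": "apply_moves", "kwargs": {
  "plan": [
    {"hand": 0.8,"tx": 0.13,"ty": 0.14,"tz": 0,"rx": 0,"ry": 0,"rz": 0},
    {"hand": 0.8,"tx": 0,"ty": 0,"tz": 0.4,"rx": 0,"ry": 0,"rz": 0},
    {"hand": 0.8,"tx": 0,"ty": 0,"tz": 0.5,"rx": 0,"ry": 0,"rz": 0},
    {"hand": 0.8,"tx": 0,"ty": 0,"tz": 0.5,"rx": 0,"ry": 0,"rz": 0}
  ]
}}

```text
time: 13.5
tool_pos: [498.8, -70.0, 120.3]
ee_rot: [2.74, -1.534, -0.003]
ft_force: [-1.7, 1.2, 0.6]
grip_width: 20.1
gripper_force: 69.0
```

Emit:
{"fn": "apply_moves", "kwargs": {
  "plan": [
    {"hand": 0.8,"tx": 0,"ty": 0,"tz": 0.4,"rx": 0,"ry": 0,"rz": 0},
    {"hand": 0.8,"tx": 0,"ty": 0,"tz": 0.4,"rx": 0,"ry": 0,"rz": 0},
    {"hand": 0.8,"tx": 0,"ty": 0,"tz": 0.4,"rx": 0,"ry": 0,"rz": 0}
  ]
}}

```text
time: 13.8
tool_pos: [497.3, -71.6, 96.4]
ee_rot: [2.737, -1.535, -0.006]
ft_force: [-5.5, -2.4, 5.0]
grip_width: 20.3
gripper_force: 69.2
```

Emit:
{"fn": "apply_moves", "kwargs": {
  "plan": [
    {"hand": 0.8,"tx": 0,"ty": 0,"tz": 0.3,"rx": 0,"ry": 0,"rz": 0},
    {"hand": 0.8,"tx": 0,"ty": 0,"tz": 0.2,"rx": 0,"ry": 0,"rz": 0},
    {"hand": 0.8,"tx": 0,"ty": 0,"tz": 0.2,"rx": 0,"ry": 0,"rz": 0},
    {"hand": 0.8,"tx": 0,"ty": 0,"tz": 0,"rx": 0,"ry": 0,"rz": 0}
  ]
}}

```text
time: 14.2
tool_pos: [496.7, -71.9, 82.0]
ee_rot: [2.736, -1.535, -0.007]
ft_force: [-4.7, -2.9, 1.2]
grip_width: 20.1
gripper_force: 69.3
```

Emit:
{"fn": "apply_moves", "kwargs": {
  "plan": [
    {"hand": 0.8,"tx": -0.04,"ty": 0.1,"tz": 0.1,"rx": 0,"ry": 0,"rz": 0},
    {"hand": 0.8,"tx": 0,"ty": 0,"tz": 0.15,"rx": 0,"ry": 0,"rz": 0},
    {"hand": 0.8,"tx": 0,"ty": 0,"tz": 0.1,"rx": 0,"ry": 0,"rz": 0}
  ]
}}

```text
time: 14.5
tool_pos: [497.7, -72.0, 79.9]
ee_rot: [-2.737, 1.538, 0.003]
ft_force: [-22.2, 2.5, 75.8]
grip_width: 20.4
gripper_force: 79.7
```

Emit:
{"fn": "apply_moves", "kwargs": {
  "plan": [
    {"hand": 0,"tx": 0,"ty": 0,"tz": -0.1,"rx": 0,"ry": 0,"rz": 0},
    {"hand": 0,"tx": 0,"ty": 0,"tz": 0,"rx": 0,"ry": 0,"rz": 0},
    {"hand": 0,"tx": 0,"ty": 0,"tz": -1,"rx": 0,"ry": 0,"rz": 0},
    {"hand": 0,"tx": 0,"ty": 0,"tz": -1,"rx": 0,"ry": 0,"rz": 0},
    {"hand": 0,"tx": 0,"ty": 0,"tz": -1,"rx": 0,"ry": 0,"rz": 0}
  ]
}}

```text
time: 15.0
tool_pos: [497.0, -70.5, 138.0]
ee_rot: [2.739, -1.534, -0.003]
ft_force: [0.3, -0.3, 0.6]
grip_width: 42.7
gripper_force: 0.0
```

Emit:
{"fn": "apply_moves", "kwargs": {
  "plan": [
    {"hand": 0,"tx": -0.98,"ty": -0.44,"tz": -0.5,"rx": 0,"ry": 0,"rz": 0},
    {"hand": 0,"tx": -0.98,"ty": -0.44,"tz": 0,"rx": 0,"ry": 0,"rz": 0},
    {"hand": 0,"tx": -0.98,"ty": -0.44,"tz": 0,"rx": 0,"ry": 0,"rz": 0},
    {"hand": 0,"tx": -0.98,"ty": -0.44,"tz": 0,"rx": 0,"ry": 0,"rz": 0},
    {"hand": 0,"tx": -0.98,"ty": -0.44,"tz": 0,"rx": 0,"ry": 0,"rz": 0}
  ]
}}

```text
time: 15.5
tool_pos: [483.4, 37.1, 147.6]
ee_rot: [2.74, -1.534, -0.002]
ft_force: [0.2, -0.0, -0.4]
grip_width: 42.6
gripper_force: 0.0
```

Emit:
{"fn": "apply_moves", "kwargs": {
  "plan": [
    {"hand": 0,"tx": -0.98,"ty": -0.44,"tz": 0,"rx": 0,"ry": 0,"rz": 0},
    {"hand": 0,"tx": -0.98,"ty": -0.44,"tz": 0,"rx": 0,"ry": 0,"rz": 0},
    {"hand": 0,"tx": -0.98,"ty": -0.44,"tz": 0,"rx": 0,"ry": 0,"rz": 0},
    {"hand": 0,"tx": -0.98,"ty": -0.44,"tz": 0,"rx": 0,"ry": 0,"rz": 0},
    {"hand": 0,"tx": -0.98,"ty": -0.44,"tz": 0,"rx": 0,"ry": 0,"rz": 0}
  ]
}}

```text
time: 16.0
tool_pos: [469.7, 143.6, 147.6]
ee_rot: [2.74, -1.535, -0.002]
ft_force: [0.7, 0.4, 0.9]
grip_width: 42.8
gripper_force: 0.0
```

```bash
cat >> h.py <<'E'
def reds(im,z=118):
    h,s,v=cv2.split(cv2.cvtColor(im,cv2.COLOR_BGR2HSV))
    for a,c,m in blobs(((h<6)|(h>174))&(s>150)&(v>80),8): print(a,c.round(1),ray('top',c,z)[:2].round(1).tolist())
E
python3 -c "
from h import *
look('5');reds(cv2.imread('pics/top5.png'))
to((465.5,183,99),-148.6)"
```

```text
top 695 [(74, [558.1, -68.6]), (17, [622.5, -68.1])]
top 757 [(15, [495.8, -191.0]), (70, [557.1, -189.2]), (18, [620.7, -190.2])]
scene 556 [(17, [626.8, -68.5]), (57, [565.1, -69.3])]
scene 559 [(15, [625.4, -189.9]), (52, [563.8, -190.0]), (12, [499.8, -190.0])]
41 [302.9 230.7] [490.2, -67.6]
145 [445.1 249.9] [408.3, -484.0]
shift [-1.66 -0.82  2.41] turn [0.03 0.01 0.08]
```

Emit:
{"fn": "apply_moves", "kwargs": {
  "plan": [
    {"hand": 0,"tx": -0.83,"ty": -0.41,"tz": 0,"rx": 0,"ry": 0,"rz": 0},
    {"hand": 0,"tx": -0.83,"ty": -0.41,"tz": 0,"rx": 0,"ry": 0,"rz": 0},
    {"hand": 0,"tx": 0,"ty": 0,"tz": 0.8,"rx": 0,"ry": 0,"rz": 0},
    {"hand": 0,"tx": 0,"ty": 0,"tz": 0.8,"rx": 0,"ry": 0,"rz": 0},
    {"hand": 0,"tx": 0,"ty": 0,"tz": 0.8,"rx": 0,"ry": 0,"rz": 0}
  ]
}}

```text
time: 16.6
tool_pos: [465.8, 177.8, 98.2]
ee_rot: [2.737, -1.536, -0.003]
ft_force: [0.1, -0.5, 0.2]
grip_width: 43.0
gripper_force: 0.0
```

Emit:
{"fn": "apply_moves", "kwargs": {
  "plan": [
    {"hand": 0.1,"tx": 0,"ty": 0,"tz": 0,"rx": 0,"ry": 0,"rz": 0},
    {"hand": 0.4,"tx": 0,"ty": 0,"tz": 0,"rx": 0,"ry": 0,"rz": 0},
    {"hand": 0.8,"tx": 0,"ty": 0,"tz": 0,"rx": 0,"ry": 0,"rz": 0},
    {"hand": 0.8,"tx": 0,"ty": 0,"tz": 0,"rx": 0,"ry": 0,"rz": 0},
    {"hand": 0.8,"tx": 0,"ty": 0,"tz": 0,"rx": 0,"ry": 0,"rz": 0}
  ]
}}

```text
time: 17.1
tool_pos: [467.1, 178.9, 100.5]
ee_rot: [2.74, -1.536, -0.0]
ft_force: [3.3, -0.7, 0.4]
grip_width: 19.8
gripper_force: 68.4
```

Emit:
{"fn": "apply_moves", "kwargs": {
  "plan": [
    {"hand": 0.8,"tx": 0,"ty": 0,"tz": -0.5,"rx": 0,"ry": 0,"rz": 0},
    {"hand": 0.8,"tx": 0,"ty": 0,"tz": -0.9,"rx": 0,"ry": 0,"rz": 0},
    {"hand": 0.8,"tx": 0,"ty": 0,"tz": -0.9,"rx": 0,"ry": 0,"rz": 0},
    {"hand": 0.8,"tx": 0,"ty": 0,"tz": -0.9,"rx": 0,"ry": 0,"rz": 0},
    {"hand": 0.8,"tx": 0,"ty": 0,"tz": -0.9,"rx": 0,"ry": 0,"rz": 0}
  ]
}}

```text
time: 17.6
tool_pos: [464.4, 179.1, 182.6]
ee_rot: [2.738, -1.534, -0.008]
ft_force: [0.9, 0.6, -0.7]
grip_width: 19.9
gripper_force: 68.6
```

```bash
python3 -c "
from h import *
to((623.3,-71.5,183),-148.6)"
```

```text
shift [14.83 -0.23 -0.06] turn [0.06 0.03 0.02]
```

Emit:
{"fn": "apply_moves", "kwargs": {
  "plan": [
    {"hand": 0.8,"tx": 1,"ty": 0,"tz": 0,"rx": 0,"ry": 0,"rz": 0},
    {"hand": 0.8,"tx": 1,"ty": 0,"tz": 0,"rx": 0,"ry": 0,"rz": 0},
    {"hand": 0.8,"tx": 1,"ty": 0,"tz": 0,"rx": 0,"ry": 0,"rz": 0},
    {"hand": 0.8,"tx": 1,"ty": 0,"tz": 0,"rx": 0,"ry": 0,"rz": 0},
    {"hand": 0.8,"tx": 1,"ty": 0,"tz": 0,"rx": 0,"ry": 0,"rz": 0}
  ]
}}

```text
time: 18.1
tool_pos: [515.7, 94.9, 181.7]
ee_rot: [2.739, -1.532, -0.014]
ft_force: [-3.7, 2.1, 1.0]
grip_width: 20.3
gripper_force: 69.3
```

Emit:
{"fn": "apply_moves", "kwargs": {
  "plan": [
    {"hand": 0.8,"tx": 1,"ty": 0,"tz": 0,"rx": 0,"ry": 0,"rz": 0},
    {"hand": 0.8,"tx": 1,"ty": 0,"tz": 0,"rx": 0,"ry": 0,"rz": 0},
    {"hand": 0.8,"tx": 1,"ty": 0,"tz": 0,"rx": 0,"ry": 0,"rz": 0},
    {"hand": 0.8,"tx": 1,"ty": 0,"tz": 0,"rx": 0,"ry": 0,"rz": 0},
    {"hand": 0.8,"tx": 1,"ty": 0,"tz": 0,"rx": 0,"ry": 0,"rz": 0}
  ]
}}

```text
time: 18.6
tool_pos: [569.3, 8.7, 181.7]
ee_rot: [2.739, -1.534, -0.008]
ft_force: [0.1, 0.7, -0.5]
grip_width: 20.5
gripper_force: 69.1
```

Emit:
{"fn": "apply_moves", "kwargs": {
  "plan": [
    {"hand": 0.8,"tx": 1,"ty": 0,"tz": 0,"rx": 0,"ry": 0,"rz": 0},
    {"hand": 0.8,"tx": 1,"ty": 0,"tz": 0,"rx": 0,"ry": 0,"rz": 0},
    {"hand": 0.8,"tx": 1,"ty": 0,"tz": 0,"rx": 0,"ry": 0,"rz": 0},
    {"hand": 0.8,"tx": 1,"ty": 0,"tz": 0,"rx": 0,"ry": 0,"rz": 0},
    {"hand": 0.8,"tx": 0.9,"ty": -0.2,"tz": 0,"rx": 0,"ry": 0,"rz": 0}
  ]
}}

```text
time: 19.1
tool_pos: [623.7, -73.3, 181.8]
ee_rot: [2.738, -1.536, -0.008]
ft_force: [-0.2, 0.4, -0.8]
grip_width: 20.0
gripper_force: 69.1
```

Emit:
{"fn": "apply_moves", "kwargs": {
  "plan": [
    {"hand": 0.8,"tx": 0,"ty": 0,"tz": 1,"rx": 0,"ry": 0,"rz": 0},
    {"hand": 0.8,"tx": 0,"ty": 0,"tz": 0.7,"rx": 0,"ry": 0,"rz": 0},
    {"hand": 0.8,"tx": 0,"ty": 0,"tz": 0,"rx": 0,"ry": 0,"rz": 0}
  ]
}}

```text
time: 19.4
tool_pos: [622.5, -71.3, 145.2]
ee_rot: [2.738, -1.533, -0.012]
ft_force: [-0.2, 0.3, -0.4]
grip_width: 19.9
gripper_force: 69.1
```

```bash
cat >> h.py <<'E'
def tipview(name):
    o=arm.get_obs();print(o['tool_pos']);i=arm.read_camera('scene')[...,::-1].copy()
    p=proj('scene',o['tool_pos']-[0,0,70]).astype(int);b=i[p[1]-30:p[1]+30,p[0]-30:p[0]+30]
    cv2.imwrite(f'pics/{name}.png',cv2.resize(b,None,fx=7,fy=7,interpolation=2))
    h=(p-30);print("crop origin",h,"tip pred", ((proj('scene',o['tool_pos']-[0,0,75])-h)*7).round(0))
E
python3 -c "
from h import *
tipview('crop6')
to((623.3,-71.5,150),-148.6)"
```

```text
[622.5094884  -71.27972987 145.2260468 ]
crop origin [221 200] tip pred [214. 221.]
shift [-0.01  0.01 -0.18] turn [0.06 0.04 0.02]
```

View pics/crop6.png

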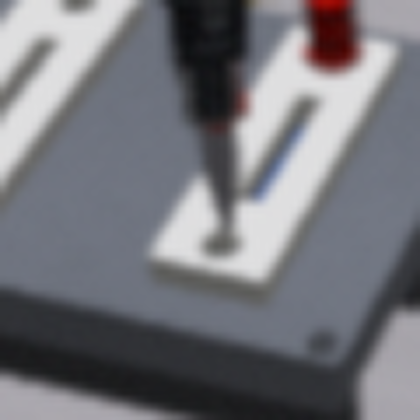

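The crop shows the first pin seated at (333,40). The tip of the held pin is at (229,237) and the hole is at (220,244), so it needs about 3.5 mm in -y.

Emit:
{"fn": "apply_moves", "kwargs": {
  "plan": [
    {"hand": 0.8,"tx": 0.14,"ty": 0.09,"tz": 0,"rx": 0,"ry": 0,"rz": 0},
    {"hand": 0.8,"tx": 0,"ty": 0,"tz": 0.4,"rx": 0,"ry": 0,"rz": 0},
    {"hand": 0.8,"tx": 0,"ty": 0,"tz": 0.4,"rx": 0,"ry": 0,"rz": 0},
    {"hand": 0.8,"tx": 0,"ty": 0,"tz": 0.5,"rx": 0,"ry": 0,"rz": 0}
  ]
}}

```text
time: 19.85
tool_pos: [625.4, -75.7, 121.5]
ee_rot: [2.74, -1.535, -0.002]
ft_force: [-0.4, 0.6, -1.1]
grip_width: 20.3
gripper_force: 69.1
```

Emit:
{"fn": "apply_moves", "kwargs": {
  "plan": [
    {"hand": 0.8,"tx": 0,"ty": 0,"tz": 0.5,"rx": 0,"ry": 0,"rz": 0},
    {"hand": 0.8,"tx": 0,"ty": 0,"tz": 0.4,"rx": 0,"ry": 0,"rz": 0},
    {"hand": 0.8,"tx": 0,"ty": 0,"tz": 0.4,"rx": 0,"ry": 0,"rz": 0}
  ]
}}

```text
time: 20.15
tool_pos: [624.6, -75.5, 94.8]
ee_rot: [2.74, -1.534, -0.005]
ft_force: [-1.9, 1.2, 2.4]
grip_width: 19.9
gripper_force: 69.1
```

Emit:
{"fn": "apply_moves", "kwargs": {
  "plan": [
    {"hand": 0.8,"tx": 0,"ty": 0,"tz": 0.3,"rx": 0,"ry": 0,"rz": 0},
    {"hand": 0.8,"tx": 0,"ty": 0,"tz": 0.3,"rx": 0,"ry": 0,"rz": 0},
    {"hand": 0.8,"tx": 0,"ty": 0,"tz": 0.1,"rx": 0,"ry": 0,"rz": 0}
  ]
}}

```text
time: 20.45
tool_pos: [624.4, -76.1, 81.0]
ee_rot: [2.739, -1.534, -0.005]
ft_force: [-2.7, 1.6, 2.7]
grip_width: 20.0
gripper_force: 69.1
```

Emit:
{"fn": "apply_moves", "kwargs": {
  "plan": [
    {"hand": 0.8,"tx": 0,"ty": 0,"tz": 0.1,"rx": 0,"ry": 0,"rz": 0},
    {"hand": 0.8,"tx": 0,"ty": 0,"tz": 0.1,"rx": 0,"ry": 0,"rz": 0}
  ]
}}

```text
time: 20.65
tool_pos: [624.6, -76.2, 80.2]
ee_rot: [2.74, -1.536, -0.006]
ft_force: [-14.0, 5.6, 34.6]
grip_width: 20.4
gripper_force: 72.5
```

Emit:
{"fn": "apply_moves", "kwargs": {
  "plan": [
    {"hand": 0.8,"tx": 0,"ty": 0,"tz": 0.1,"rx": 0,"ry": 0,"rz": 0},
    {"hand": 0,"tx": 0,"ty": 0,"tz": -0.05,"rx": 0,"ry": 0,"rz": 0},
    {"hand": 0,"tx": 0,"ty": 0,"tz": -0.2,"rx": 0,"ry": 0,"rz": 0},
    {"hand": 0,"tx": 0,"ty": 0,"tz": -1,"rx": 0,"ry": 0,"rz": 0},
    {"hand": 0,"tx": 0,"ty": 0,"tz": -1,"rx": 0,"ry": 0,"rz": 0}
  ]
}}

```text
time: 21.15
tool_pos: [625.3, -76.5, 121.9]
ee_rot: [2.738, -1.535, -0.002]
ft_force: [0.7, 0.5, 0.2]
grip_width: 42.8
gripper_force: 0.0
```

Emit:
{"fn": "apply_moves", "kwargs": {
  "plan": [
    {"hand": 0,"tx": 0,"ty": 0,"tz": -1,"rx": 0,"ry": 0,"rz": 0},
    {"hand": 0,"tx": 0,"ty": 0,"tz": -0.8,"rx": 0,"ry": 0,"rz": 0},
    {"hand": 0,"tx": 0,"ty": 0,"tz": 0,"rx": 0,"ry": 0,"rz": 0}
  ]
}}

```text
time: 21.45
tool_pos: [627.3, -76.7, 160.1]
ee_rot: [-2.74, 1.535, -0.005]
ft_force: [0.1, 0.1, 0.2]
grip_width: 42.8
gripper_force: 0.0
```

```bash
python3 -c "
from h import *
look('7');a=cv2.imread('pics/top7.png');reds(a);b=cv2.imread('pics/scene7.png')
cv2.imwrite('pics/crop7.png',np.hstack([cv2.resize(a[180:265,180:265],(400,400),interpolation=2),cv2.resize(b[190:280,310:400],(400,400),interpolation=2)]))
to((560,240,150),-148.6)"
```

```text
top 762 [(15, [495.8, -191.0]), (68, [557.0, -189.1]), (17, [620.8, -190.3])]
scene 1222 [(15, [625.4, -189.8]), (51, [563.8, -190.0]), (11, [499.9, -190.0])]
50 [222.  203.9] [586.7, 171.4]
50 [221.4 215.4] [551.1, 174.2]
39 [302.8 231. ] [489.2, -67.4]
146 [445.1 250. ] [408.0, -483.8]
shift [-15.18  -5.46   0.35] turn [0.02 0.   0.02]
```

View pics/crop7.png

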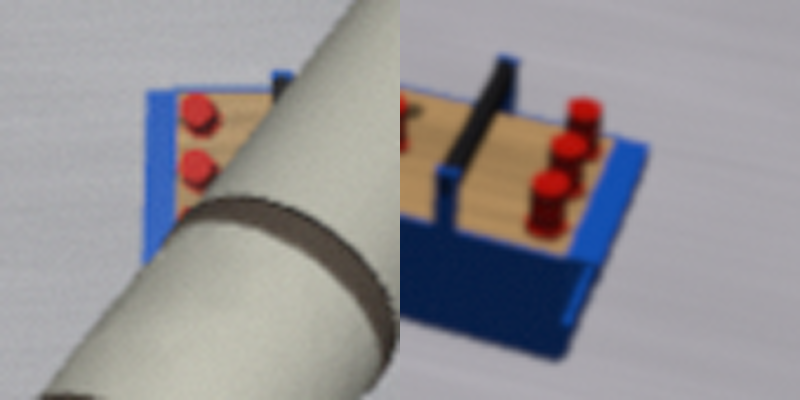

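The crop shows the bin has turned: its lip now faces +y (left in the top view, right in the scene view), apparently because the pin I carried brushed the middle pin. All four remaining pins are upright and the bin is level. I'll move the arm aside and re-measure.

Emit:
{"fn": "apply_moves", "kwargs": {
  "plan": [
    {"hand": 0,"tx": -0.95,"ty": 0.32,"tz": 0,"rx": 0,"ry": 0,"rz": 0},
    {"hand": 0,"tx": -0.95,"ty": 0.32,"tz": 0,"rx": 0,"ry": 0,"rz": 0},
    {"hand": 0,"tx": -0.95,"ty": 0.32,"tz": 0,"rx": 0,"ry": 0,"rz": 0},
    {"hand": 0,"tx": -0.95,"ty": 0.32,"tz": 0,"rx": 0,"ry": 0,"rz": 0},
    {"hand": 0,"tx": -0.95,"ty": 0.32,"tz": 0,"rx": 0,"ry": 0,"rz": -1}
  ]
}}

```text
time: 22.05
tool_pos: [546.8, -11.1, 155.6]
ee_rot: [2.803, -1.411, -0.005]
ft_force: [-0.3, -0.0, 0.0]
grip_width: 42.8
gripper_force: 0.0
```

Emit:
{"fn": "apply_moves", "kwargs": {
  "plan": [
    {"hand": 0,"tx": -0.95,"ty": -0.1,"tz": 0,"rx": 0,"ry": 0,"rz": -1},
    {"hand": 0,"tx": -0.95,"ty": -0.1,"tz": 0,"rx": 0,"ry": 0,"rz": -1},
    {"hand": 0,"tx": 0,"ty": 0,"tz": 0,"rx": 0,"ry": 0,"rz": -1},
    {"hand": 0,"tx": 0,"ty": 0,"tz": 0,"rx": 0,"ry": 0,"rz": -1},
    {"hand": 0,"tx": 0,"ty": 0,"tz": 0,"rx": 0,"ry": 0,"rz": -1}
  ]
}}

```text
time: 22.55
tool_pos: [526.7, 20.7, 155.9]
ee_rot: [3.044, -0.767, -0.006]
ft_force: [0.8, 0.8, 0.7]
grip_width: 43.1
gripper_force: 0.0
```

Emit:
{"fn": "apply_moves", "kwargs": {
  "plan": [
    {"hand": 0,"tx": 0,"ty": 0,"tz": 0,"rx": 0,"ry": 0,"rz": -1},
    {"hand": 0,"tx": 0,"ty": 0,"tz": 0,"rx": 0,"ry": 0,"rz": -1},
    {"hand": 0,"tx": 0,"ty": 0,"tz": 0,"rx": 0,"ry": 0,"rz": -1},
    {"hand": 0,"tx": 0,"ty": 0,"tz": 0,"rx": 0,"ry": 0,"rz": -1},
    {"hand": 0,"tx": 0,"ty": 0,"tz": 0,"rx": 0,"ry": 0,"rz": -1}
  ]
}}

```text
time: 23.05
tool_pos: [526.7, 20.4, 155.9]
ee_rot: [3.139, -0.091, -0.007]
ft_force: [-0.1, 0.3, 0.2]
grip_width: 42.6
gripper_force: 0.0
```

```bash
python3 -c "
from h import *
look('8');a=cv2.imread('pics/top8.png');reds(a);reds(a,98)
h,s,v=cv2.split(cv2.cvtColor(cv2.imread('pics/scene8.png'),cv2.COLOR_BGR2HSV))
for A,c,m in blobs(((h<6)|(h>174))&(s>150)&(v>80),8): print('sc',A,c.round(1),ray('scene',c,108)[:2].round(1).tolist())
to((560,240,150),-94.5)"
```

```text
top 758 [(15, [495.8, -191.0]), (69, [557.1, -189.2]), (18, [620.7, -190.2])]
scene 1239 [(15, [625.4, -189.9]), (51, [563.8, -190.0]), (11, [499.8, -189.9])]
40 [300.4 191.2] [612.4, -68.5]
50 [222.  203.9] [586.7, 171.4]
56 [221.7 215.7] [550.0, 173.4]
52 [221.5 227.6] [513.6, 175.2]
39 [302.8 231. ] [489.2, -67.4]
143 [445.1 250.1] [407.5, -483.7]
40 [300.4 191.2] [617.7, -70.0]
50 [222.  203.9] [591.5, 173.8]
56 [221.7 215.7] [554.3, 175.8]
52 [221.5 227.6] [517.3, 177.7]
39 [302.8 231. ] [492.5, -68.9]
143 [445.1 250.1] [409.5, -491.9]
sc 9 [110.8  17.4] [-1138.8, -1898.6]
sc 199 [154.  181.3] [541.4, -426.2]
sc 25 [267.8 199.1] [517.5, -63.8]
sc 32 [307.5 213.3] [544.1, 62.4]
sc 32 [351.  214.8] [513.1, 175.0]
sc 57 [348.7 222.5] [547.2, 176.4]
sc 17 [306.7 222.5] [581.9, 71.9]
sc 32 [250.1 225.1] [639.3, -65.8]
sc 62 [344.7 231.2] [584.4, 174.5]
sc 8 [250.5 234.5] [673.6, -49.8]
sc 17 [342.5 241. ] [622.9, 177.8]
shift [  0.99 -11.06   0.29] turn [0.01 0.04 0.21]
```

Emit:
{"fn": "apply_moves", "kwargs": {
  "plan": [
    {"hand": 0,"tx": 0.33,"ty": -0.97,"tz": 0,"rx": 0,"ry": 0,"rz": 0},
    {"hand": 0,"tx": 0.33,"ty": -0.97,"tz": 0,"rx": 0,"ry": 0,"rz": 0},
    {"hand": 0,"tx": 0.33,"ty": -0.97,"tz": 0,"rx": 0,"ry": 0,"rz": 0},
    {"hand": 0,"tx": 0.33,"ty": -0.97,"tz": 0,"rx": 0,"ry": 0,"rz": 0}
  ]
}}

```text
time: 23.55
tool_pos: [558.8, 97.4, 156.4]
ee_rot: [3.139, -0.098, -0.005]
ft_force: [0.3, -0.2, 0.5]
grip_width: 42.5
gripper_force: 0.0
```

Emit:
{"fn": "apply_moves", "kwargs": {
  "plan": [
    {"hand": 0,"tx": 0.33,"ty": -0.97,"tz": 0,"rx": 0,"ry": 0,"rz": 0},
    {"hand": 0,"tx": 0.33,"ty": -0.97,"tz": 0,"rx": 0,"ry": 0,"rz": 0},
    {"hand": 0,"tx": 0.33,"ty": -0.97,"tz": 0,"rx": 0,"ry": 0,"rz": 0},
    {"hand": 0,"tx": 0.3,"ty": -0.97,"tz": 0,"rx": 0,"ry": 0,"rz": 0},
    {"hand": 0,"tx": 0,"ty": 0,"tz": 0,"rx": 0,"ry": 0,"rz": 0}
  ]
}}

```text
time: 24.05
tool_pos: [589.9, 176.8, 156.3]
ee_rot: [-3.14, 0.089, 0.003]
ft_force: [0.2, -0.2, -0.1]
grip_width: 42.7
gripper_force: 0.0
```

```bash
python3 -c "
from h import *
to((586.3,173,99.5),-93)"
```

```text
shift [-0.16  0.2   2.84] turn [-0.01  0.02 -0.05]
```

Emit:
{"fn": "apply_moves", "kwargs": {
  "plan": [
    {"hand": 0,"tx": -0.16,"ty": 0.18,"tz": 0.8,"rx": 0,"ry": 0,"rz": 0},
    {"hand": 0,"tx": 0,"ty": 0,"tz": 0.8,"rx": 0,"ry": 0,"rz": 0},
    {"hand": 0,"tx": 0,"ty": 0,"tz": 0.8,"rx": 0,"ry": 0,"rz": 0},
    {"hand": 0,"tx": 0,"ty": 0,"tz": 0.4,"rx": 0,"ry": 0,"rz": 0},
    {"hand": 0,"tx": 0,"ty": 0,"tz": 0,"rx": 0,"ry": 0,"rz": 0}
  ]
}}

```text
time: 24.55
tool_pos: [584.6, 168.1, 99.0]
ee_rot: [3.138, -0.097, -0.008]
ft_force: [-0.3, -0.0, 0.1]
grip_width: 42.8
gripper_force: 0.0
```

Emit:
{"fn": "apply_moves", "kwargs": {
  "plan": [
    {"hand": 0.1,"tx": 0,"ty": 0,"tz": 0,"rx": 0,"ry": 0,"rz": 0},
    {"hand": 0.4,"tx": 0,"ty": 0,"tz": 0,"rx": 0,"ry": 0,"rz": 0},
    {"hand": 0.8,"tx": 0,"ty": 0,"tz": 0,"rx": 0,"ry": 0,"rz": 0},
    {"hand": 0.8,"tx": 0,"ty": 0,"tz": 0,"rx": 0,"ry": 0,"rz": 0},
    {"hand": 0.8,"tx": 0,"ty": 0,"tz": 0,"rx": 0,"ry": 0,"rz": 0}
  ]
}}

```text
time: 25.05
tool_pos: [586.7, 169.8, 102.0]
ee_rot: [-3.139, 0.095, -0.0]
ft_force: [0.5, 3.0, 6.2]
grip_width: 19.9
gripper_force: 68.5
```

Emit:
{"fn": "apply_moves", "kwargs": {
  "plan": [
    {"hand": 0.8,"tx": 0,"ty": 0,"tz": -0.5,"rx": 0,"ry": 0,"rz": 0},
    {"hand": 0.8,"tx": 0,"ty": 0,"tz": -1,"rx": 0,"ry": 0,"rz": 0},
    {"hand": 0.8,"tx": 0,"ty": 0,"tz": -1,"rx": 0,"ry": 0,"rz": 0},
    {"hand": 0.8,"tx": 0,"ty": 0,"tz": -1,"rx": 0,"ry": 0,"rz": 0},
    {"hand": 0.8,"tx": 0,"ty": 0,"tz": -1,"rx": 0,"ry": 0,"rz": 0}
  ]
}}

```text
time: 25.55
tool_pos: [585.3, 167.4, 191.6]
ee_rot: [3.138, -0.098, -0.005]
ft_force: [-0.2, -0.3, -0.4]
grip_width: 19.7
gripper_force: 68.9
```

Emit:
{"fn": "apply_moves", "kwargs": {
  "plan": [
    {"hand": 0.8,"tx": 0,"ty": 0,"tz": -1,"rx": 0,"ry": 0,"rz": 0},
    {"hand": 0.8,"tx": 0,"ty": 0,"tz": -0.4,"rx": 0,"ry": 0,"rz": 0},
    {"hand": 0.8,"tx": 0,"ty": 0,"tz": 0,"rx": 0,"ry": 0,"rz": 0}
  ]
}}

```text
time: 25.85
tool_pos: [586.5, 168.2, 219.9]
ee_rot: [3.14, -0.097, -0.001]
ft_force: [0.8, -0.6, 0.7]
grip_width: 20.1
gripper_force: 68.9
```

```bash
python3 -c "
from h import *
to((623.5,-191,215),-93)"
```

```text
shift [ 2.96 17.81  0.25] turn [ 0.    0.01 -0.11]
```

Emit:
{"fn": "apply_moves", "kwargs": {
  "plan": [
    {"hand": 0.8,"tx": 0.16,"ty": 1,"tz": 0,"rx": 0,"ry": 0,"rz": 0},
    {"hand": 0.8,"tx": 0.16,"ty": 1,"tz": 0,"rx": 0,"ry": 0,"rz": 0},
    {"hand": 0.8,"tx": 0.16,"ty": 1,"tz": 0,"rx": 0,"ry": 0,"rz": 0},
    {"hand": 0.8,"tx": 0.16,"ty": 1,"tz": 0,"rx": 0,"ry": 0,"rz": 0},
    {"hand": 0.8,"tx": 0.16,"ty": 1,"tz": 0,"rx": 0,"ry": 0,"rz": 0}
  ]
}}

```text
time: 26.35
tool_pos: [594.7, 66.8, 217.3]
ee_rot: [3.138, -0.097, -0.007]
ft_force: [0.3, 0.7, -0.6]
grip_width: 20.0
gripper_force: 68.9
```

Emit:
{"fn": "apply_moves", "kwargs": {
  "plan": [
    {"hand": 0.8,"tx": 0.16,"ty": 1,"tz": 0,"rx": 0,"ry": 0,"rz": 0},
    {"hand": 0.8,"tx": 0.16,"ty": 1,"tz": 0,"rx": 0,"ry": 0,"rz": 0},
    {"hand": 0.8,"tx": 0.16,"ty": 1,"tz": 0,"rx": 0,"ry": 0,"rz": 0},
    {"hand": 0.8,"tx": 0.16,"ty": 1,"tz": 0,"rx": 0,"ry": 0,"rz": 0},
    {"hand": 0.8,"tx": 0.16,"ty": 1,"tz": 0,"rx": 0,"ry": 0,"rz": 0}
  ]
}}

```text
time: 26.85
tool_pos: [604.6, -33.9, 217.3]
ee_rot: [3.139, -0.097, -0.008]
ft_force: [0.2, 0.2, -0.6]
grip_width: 20.1
gripper_force: 68.9
```

Emit:
{"fn": "apply_moves", "kwargs": {
  "plan": [
    {"hand": 0.8,"tx": 0.16,"ty": 1,"tz": 0,"rx": 0,"ry": 0,"rz": 0},
    {"hand": 0.8,"tx": 0.16,"ty": 1,"tz": 0,"rx": 0,"ry": 0,"rz": 0},
    {"hand": 0.8,"tx": 0.16,"ty": 1,"tz": 0,"rx": 0,"ry": 0,"rz": 0},
    {"hand": 0.8,"tx": 0.16,"ty": 1,"tz": 0,"rx": 0,"ry": 0,"rz": 0},
    {"hand": 0.8,"tx": 0.16,"ty": 1,"tz": 0,"rx": 0,"ry": 0,"rz": 0}
  ]
}}

```text
time: 27.35
tool_pos: [614.4, -134.5, 217.2]
ee_rot: [3.139, -0.097, -0.008]
ft_force: [0.7, -0.6, -0.8]
grip_width: 20.0
gripper_force: 68.9
```

Emit:
{"fn": "apply_moves", "kwargs": {
  "plan": [
    {"hand": 0.8,"tx": 0.16,"ty": 0.9,"tz": 0.5,"rx": 0,"ry": 0,"rz": 0},
    {"hand": 0.8,"tx": 0.16,"ty": 0.9,"tz": 1,"rx": 0,"ry": 0,"rz": 0},
    {"hand": 0.8,"tx": 0.16,"ty": 0.8,"tz": 1,"rx": 0,"ry": 0,"rz": 0},
    {"hand": 0.8,"tx": 0,"ty": 0,"tz": 0.9,"rx": 0,"ry": 0,"rz": 0},
    {"hand": 0.8,"tx": 0,"ty": 0,"tz": 0,"rx": 0,"ry": 0,"rz": 0}
  ]
}}

```text
time: 27.85
tool_pos: [618.9, -185.1, 146.8]
ee_rot: [-3.139, 0.098, 0.015]
ft_force: [-0.0, 0.9, -2.0]
grip_width: 20.0
gripper_force: 68.9
```

```bash
python3 -c "
from h import *
tipview('crop8');look('9')
to((623.5,-191,145),-93)"
```

```text
[ 618.88952582 -185.08419836  146.7748132 ]
crop origin [184 190] tip pred [215. 223.]
shift [0.09 0.3  0.3 ] turn [ 0.    0.03 -0.09]
```

View pics/crop8.png

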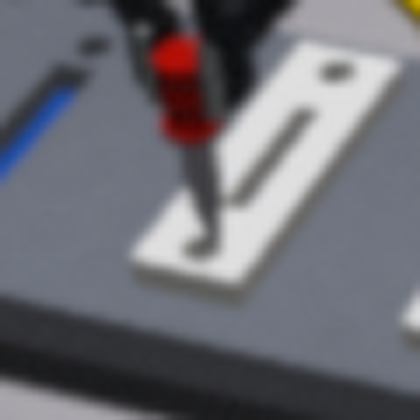

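```bash
python3 -c "
from h import *
t=np.array([618.9,-185.1,146.8]);h=np.array([184,190])
for n,dz in (('headtop',17),('collar',-17),('tip',-75)):
  for dx in (0,5): print(n,dx,((proj('scene',t+[dx,0,dz])-h)*7+3).round(0))
print('hole',((proj('scene',[625.4,-190,64])-h)*7+3).round(0))
"
```

```text
headtop 0 [189.  39.]
headtop 5 [183.  46.]
collar 0 [200. 110.]
collar 5 [194. 118.]
tip 0 [218. 226.]
tip 5 [212. 233.]
hole [201. 248.]
```

The pin is upright but gripped about 6.5 mm off-centre toward +x. Its tip is at (210,238) and the hole at (201,248), so it needs about 4.5 mm in -y.

Emit:
{"fn": "apply_moves", "kwargs": {
  "plan": [
    {"hand": 0.8,"tx": 0,"ty": 0.24,"tz": 0,"rx": 0,"ry": 0,"rz": 0},
    {"hand": 0.8,"tx": 0,"ty": 0,"tz": 0.4,"rx": 0,"ry": 0,"rz": 0},
    {"hand": 0.8,"tx": 0,"ty": 0,"tz": 0.4,"rx": 0,"ry": 0,"rz": 0},
    {"hand": 0.8,"tx": 0,"ty": 0,"tz": 0.4,"rx": 0,"ry": 0,"rz": 0}
  ]
}}

```text
time: 28.4
tool_pos: [620.7, -190.8, 126.3]
ee_rot: [3.14, -0.096, -0.005]
ft_force: [-2.4, -0.9, 1.4]
grip_width: 20.1
gripper_force: 69.4
```

Emit:
{"fn": "apply_moves", "kwargs": {
  "plan": [
    {"hand": 0.8,"tx": 0,"ty": 0,"tz": 0.4,"rx": 0,"ry": 0,"rz": 0},
    {"hand": 0.8,"tx": 0,"ty": 0,"tz": 0.4,"rx": 0,"ry": 0,"rz": 0},
    {"hand": 0.8,"tx": 0,"ty": 0,"tz": 0.3,"rx": 0,"ry": 0,"rz": 0}
  ]
}}

```text
time: 28.7
tool_pos: [619.7, -191.4, 103.6]
ee_rot: [3.139, -0.098, -0.008]
ft_force: [-4.8, 0.2, 4.6]
grip_width: 20.0
gripper_force: 69.6
```

Emit:
{"fn": "apply_moves", "kwargs": {
  "plan": [
    {"hand": 0.8,"tx": -0.08,"ty": 0,"tz": 0.3,"rx": 0,"ry": 0,"rz": 0},
    {"hand": 0.8,"tx": 0,"ty": 0,"tz": 0.3,"rx": 0,"ry": 0,"rz": 0},
    {"hand": 0.8,"tx": 0,"ty": 0,"tz": 0.2,"rx": 0,"ry": 0,"rz": 0},
    {"hand": 0.8,"tx": 0,"ty": 0,"tz": 0.2,"rx": 0,"ry": 0,"rz": 0}
  ]
}}

```text
time: 29.1
tool_pos: [618.3, -192.3, 84.5]
ee_rot: [3.138, -0.098, -0.006]
ft_force: [-6.0, -1.8, 5.4]
grip_width: 20.0
gripper_force: 69.6
```

Emit:
{"fn": "apply_moves", "kwargs": {
  "plan": [
    {"hand": 0.8,"tx": 0,"ty": 0,"tz": 0.15,"rx": 0,"ry": 0,"rz": 0},
    {"hand": 0.8,"tx": 0,"ty": 0,"tz": 0.1,"rx": 0,"ry": 0,"rz": 0}
  ]
}}

```text
time: 29.3
tool_pos: [618.4, -192.4, 81.8]
ee_rot: [3.14, -0.098, -0.006]
ft_force: [-16.2, 3.1, 33.5]
grip_width: 19.8
gripper_force: 72.4
```

Contact with the collar is building. I'll press a little more, release, rise and measure.

Emit:
{"fn": "apply_moves", "kwargs": {
  "plan": [
    {"hand": 0.8,"tx": 0,"ty": 0,"tz": 0.12,"rx": 0,"ry": 0,"rz": 0},
    {"hand": 0,"tx": 0,"ty": 0,"tz": -0.05,"rx": 0,"ry": 0,"rz": 0},
    {"hand": 0,"tx": 0,"ty": 0,"tz": -0.2,"rx": 0,"ry": 0,"rz": 0},
    {"hand": 0,"tx": 0,"ty": 0,"tz": -1,"rx": 0,"ry": 0,"rz": 0},
    {"hand": 0,"tx": 0,"ty": 0,"tz": -1,"rx": 0,"ry": 0,"rz": 0}
  ]
}}

```text
time: 29.8
tool_pos: [620.1, -190.3, 122.1]
ee_rot: [3.14, -0.095, -0.004]
ft_force: [0.5, 0.5, 0.7]
grip_width: 42.6
gripper_force: 0.0
```

Emit:
{"fn": "apply_moves", "kwargs": {
  "plan": [
    {"hand": 0,"tx": -0.8,"ty": -1,"tz": -1,"rx": 0,"ry": 0,"rz": 0},
    {"hand": 0,"tx": -0.8,"ty": -1,"tz": -0.3,"rx": 0,"ry": 0,"rz": 0},
    {"hand": 0,"tx": -0.8,"ty": -1,"tz": 0,"rx": 0,"ry": 0,"rz": 0},
    {"hand": 0,"tx": -0.8,"ty": -1,"tz": 0,"rx": 0,"ry": 0,"rz": 0},
    {"hand": 0,"tx": -0.8,"ty": -1,"tz": 0,"rx": 0,"ry": 0,"rz": 0}
  ]
}}

```text
time: 30.3
tool_pos: [546.4, -84.9, 148.5]
ee_rot: [3.14, -0.095, -0.001]
ft_force: [0.3, 0.1, -0.3]
grip_width: 42.7
gripper_force: 0.0
```

Emit:
{"fn": "apply_moves", "kwargs": {
  "plan": [
    {"hand": 0,"tx": -0.3,"ty": -1,"tz": 0,"rx": 0,"ry": 0,"rz": 0},
    {"hand": 0,"tx": -0.3,"ty": -1,"tz": 0,"rx": 0,"ry": 0,"rz": 0},
    {"hand": 0,"tx": 0,"ty": -1,"tz": 0,"rx": 0,"ry": 0,"rz": 0},
    {"hand": 0,"tx": 0,"ty": -1,"tz": 0,"rx": 0,"ry": 0,"rz": 0},
    {"hand": 0,"tx": 0,"ty": -1,"tz": 0,"rx": 0,"ry": 0,"rz": 0}
  ]
}}

```text
time: 30.8
tool_pos: [541.0, 15.9, 148.5]
ee_rot: [3.14, -0.095, -0.001]
ft_force: [0.2, 0.4, -0.4]
grip_width: 42.9
gripper_force: 0.0
```

```bash
python3 -c "
from h import *
look('10');a=cv2.imread('pics/top10.png');reds(a)
h,s,v=cv2.split(cv2.cvtColor(cv2.imread('pics/scene10.png'),cv2.COLOR_BGR2HSV))
for A,c,m in blobs(((h<6)|(h>174))&(s>150)&(v>80),8): print('sc',A,c.round(1),ray('scene',c,108)[:2].round(1).tolist())
to((513,175,150),-93)"
```

```text
top 695 [(16, [497.2, -190.5]), (70, [558.7, -189.0])]
45 [338.1 188.7] [613.5, -184.0]
39 [300.3 191.1] [612.6, -68.4]
54 [222.6 216. ] [548.9, 170.9]
52 [222.2 228. ] [512.4, 173.0]
39 [302.8 231. ] [489.2, -67.4]
146 [445.1 249.9] [408.2, -483.8]
sc 9 [110.8  17.4] [-1138.8, -1898.6]
sc 201 [154.1 181.3] [541.4, -425.9]
sc 25 [267.8 199.1] [517.5, -63.8]
sc 8 [268.4 207.6] [554.0, -47.7]
sc 36 [306.9 212.8] [542.1, 60.1]
sc 28 [350.5 214.1] [510.7, 173.2]
sc 33 [210.1 216.6] [640.9, -182.7]
sc 52 [348.  221.9] [545.2, 174.1]
sc 17 [306.6 221.9] [579.9, 71.1]
sc 33 [250.1 225.2] [639.7, -65.6]
sc 9 [211.7 225.4] [673.0, -161.2]
sc 20 [345.8 231.7] [585.6, 177.6]
sc 8 [250.5 234.5] [673.6, -49.8]
shift [-1.84 -7.73 -0.08] turn [-0.01  0.02 -0.04]
```

Emit:
{"fn": "apply_moves", "kwargs": {
  "plan": [
    {"hand": 0,"tx": -0.33,"ty": -0.95,"tz": 0,"rx": 0,"ry": 0,"rz": 0},
    {"hand": 0,"tx": -0.33,"ty": -0.95,"tz": 0,"rx": 0,"ry": 0,"rz": 0},
    {"hand": 0,"tx": -0.33,"ty": -0.95,"tz": 0,"rx": 0,"ry": 0,"rz": 0},
    {"hand": 0,"tx": -0.33,"ty": -0.95,"tz": 0,"rx": 0,"ry": 0,"rz": 0},
    {"hand": 0,"tx": -0.33,"ty": -0.95,"tz": 0,"rx": 0,"ry": 0,"rz": 0}
  ]
}}

```text
time: 31.4
tool_pos: [513.5, 111.1, 148.6]
ee_rot: [3.139, -0.098, -0.001]
ft_force: [0.3, 0.9, -0.0]
grip_width: 42.9
gripper_force: 0.0
```

Emit:
{"fn": "apply_moves", "kwargs": {
  "plan": [
    {"hand": 0,"tx": 0,"ty": -0.9,"tz": 0,"rx": 0,"ry": 0,"rz": 0},
    {"hand": 0,"tx": 0,"ty": -0.9,"tz": 0,"rx": 0,"ry": 0,"rz": 0},
    {"hand": 0,"tx": 0,"ty": -0.8,"tz": 0,"rx": 0,"ry": 0,"rz": 0},
    {"hand": 0,"tx": 0,"ty": 0,"tz": 0,"rx": 0,"ry": 0,"rz": 0}
  ]
}}

```text
time: 31.8
tool_pos: [516.7, 165.4, 148.3]
ee_rot: [-3.14, 0.091, 0.003]
ft_force: [0.7, 0.7, 0.4]
grip_width: 42.8
gripper_force: 0.0
```

```bash
python3 -c "
from h import *
to((515.5,170,99.5),-93)"
```

```text
shift [-0.07 -0.23  2.44] turn [ 0.    0.02 -0.06]
```

Emit:
{"fn": "apply_moves", "kwargs": {
  "plan": [
    {"hand": 0,"tx": -0.04,"ty": -0.25,"tz": 0,"rx": 0,"ry": 0,"rz": 0},
    {"hand": 0,"tx": 0,"ty": 0,"tz": 0.8,"rx": 0,"ry": 0,"rz": 0},
    {"hand": 0,"tx": 0,"ty": 0,"tz": 0.8,"rx": 0,"ry": 0,"rz": 0},
    {"hand": 0,"tx": 0,"ty": 0,"tz": 0.8,"rx": 0,"ry": 0,"rz": 0},
    {"hand": 0,"tx": 0,"ty": 0,"tz": 0,"rx": 0,"ry": 0,"rz": 0}
  ]
}}

```text
time: 32.3
tool_pos: [513.5, 166.8, 97.4]
ee_rot: [3.137, -0.098, -0.011]
ft_force: [-1.2, 0.1, 0.3]
grip_width: 42.8
gripper_force: 0.0
```

Emit:
{"fn": "apply_moves", "kwargs": {
  "plan": [
    {"hand": 0.1,"tx": 0,"ty": 0,"tz": 0,"rx": 0,"ry": 0,"rz": 0},
    {"hand": 0.4,"tx": 0,"ty": 0,"tz": 0,"rx": 0,"ry": 0,"rz": 0},
    {"hand": 0.8,"tx": 0,"ty": 0,"tz": 0,"rx": 0,"ry": 0,"rz": 0},
    {"hand": 0.8,"tx": 0,"ty": 0,"tz": 0,"rx": 0,"ry": 0,"rz": 0},
    {"hand": 0.8,"tx": 0,"ty": 0,"tz": 0,"rx": 0,"ry": 0,"rz": 0}
  ]
}}

```text
time: 32.8
tool_pos: [516.6, 169.7, 101.5]
ee_rot: [-3.139, 0.095, 0.0]
ft_force: [-0.3, 5.2, 5.2]
grip_width: 20.3
gripper_force: 68.6
```

Emit:
{"fn": "apply_moves", "kwargs": {
  "plan": [
    {"hand": 0.8,"tx": 0,"ty": 0,"tz": -0.5,"rx": 0,"ry": 0,"rz": 0},
    {"hand": 0.8,"tx": 0,"ty": 0,"tz": -1,"rx": 0,"ry": 0,"rz": 0},
    {"hand": 0.8,"tx": 0,"ty": 0,"tz": -1,"rx": 0,"ry": 0,"rz": 0},
    {"hand": 0.8,"tx": 0,"ty": 0,"tz": -1,"rx": 0,"ry": 0,"rz": 0},
    {"hand": 0.8,"tx": 0,"ty": 0,"tz": -1,"rx": 0,"ry": 0,"rz": 0}
  ]
}}

```text
time: 33.3
tool_pos: [515.6, 166.3, 191.4]
ee_rot: [3.137, -0.099, -0.004]
ft_force: [0.1, 0.7, -0.1]
grip_width: 20.0
gripper_force: 68.7
```

Emit:
{"fn": "apply_moves", "kwargs": {
  "plan": [
    {"hand": 0.8,"tx": 0,"ty": 0,"tz": -1,"rx": 0,"ry": 0,"rz": 0},
    {"hand": 0.8,"tx": 0,"ty": 0,"tz": -0.6,"rx": 0,"ry": 0,"rz": 0},
    {"hand": 0.8,"tx": 0,"ty": 0,"tz": 0,"rx": 0,"ry": 0,"rz": 0}
  ]
}}

```text
time: 33.6
tool_pos: [517.0, 167.5, 224.1]
ee_rot: [-3.14, 0.098, -0.001]
ft_force: [-0.2, 0.8, -0.6]
grip_width: 19.9
gripper_force: 68.7
```

```bash
python3 -c "
from h import *
to((497.5,-191,215),-93)"
```

```text
shift [ 0.14 17.95  0.45] turn [-0.   -0.   -0.11]
```

Emit:
{"fn": "apply_moves", "kwargs": {
  "plan": [
    {"hand": 0.8,"tx": 0,"ty": 1,"tz": 0,"rx": 0,"ry": 0,"rz": 0},
    {"hand": 0.8,"tx": 0,"ty": 1,"tz": 0,"rx": 0,"ry": 0,"rz": 0},
    {"hand": 0.8,"tx": 0,"ty": 1,"tz": 0,"rx": 0,"ry": 0,"rz": 0},
    {"hand": 0.8,"tx": 0,"ty": 1,"tz": 0,"rx": 0,"ry": 0,"rz": 0},
    {"hand": 0.8,"tx": 0,"ty": 1,"tz": 0,"rx": 0,"ry": 0,"rz": 0}
  ]
}}

```text
time: 34.1
tool_pos: [508.9, 67.1, 221.4]
ee_rot: [3.138, -0.097, -0.006]
ft_force: [0.4, 0.6, -0.2]
grip_width: 20.5
gripper_force: 68.7
```

Emit:
{"fn": "apply_moves", "kwargs": {
  "plan": [
    {"hand": 0.8,"tx": 0,"ty": 1,"tz": 0,"rx": 0,"ry": 0,"rz": 0},
    {"hand": 0.8,"tx": 0,"ty": 1,"tz": 0,"rx": 0,"ry": 0,"rz": 0},
    {"hand": 0.8,"tx": 0,"ty": 1,"tz": 0,"rx": 0,"ry": 0,"rz": 0},
    {"hand": 0.8,"tx": 0,"ty": 1,"tz": 0,"rx": 0,"ry": 0,"rz": 0},
    {"hand": 0.8,"tx": 0,"ty": 1,"tz": 0,"rx": 0,"ry": 0,"rz": 0}
  ]
}}

```text
time: 34.6
tool_pos: [502.7, -32.6, 221.6]
ee_rot: [3.139, -0.097, -0.006]
ft_force: [0.2, 0.6, -0.7]
grip_width: 20.5
gripper_force: 68.7
```

Emit:
{"fn": "apply_moves", "kwargs": {
  "plan": [
    {"hand": 0.8,"tx": 0,"ty": 1,"tz": 0,"rx": 0,"ry": 0,"rz": 0},
    {"hand": 0.8,"tx": 0,"ty": 1,"tz": 0,"rx": 0,"ry": 0,"rz": 0},
    {"hand": 0.8,"tx": 0,"ty": 1,"tz": 0,"rx": 0,"ry": 0,"rz": 0},
    {"hand": 0.8,"tx": 0,"ty": 1,"tz": 0,"rx": 0,"ry": 0,"rz": 0},
    {"hand": 0.8,"tx": 0,"ty": 1,"tz": 0,"rx": 0,"ry": 0,"rz": 0}
  ]
}}

```text
time: 35.1
tool_pos: [496.4, -132.2, 221.6]
ee_rot: [3.139, -0.097, -0.007]
ft_force: [-0.3, -0.3, -1.0]
grip_width: 20.2
gripper_force: 68.7
```

Emit:
{"fn": "apply_moves", "kwargs": {
  "plan": [
    {"hand": 0.8,"tx": 0,"ty": 1,"tz": 0.5,"rx": 0,"ry": 0,"rz": 0},
    {"hand": 0.8,"tx": 0,"ty": 1,"tz": 1,"rx": 0,"ry": 0,"rz": 0},
    {"hand": 0.8,"tx": 0,"ty": 0.9,"tz": 1,"rx": 0,"ry": 0,"rz": 0},
    {"hand": 0.8,"tx": 0,"ty": 0,"tz": 1,"rx": 0,"ry": 0,"rz": 0},
    {"hand": 0.8,"tx": 0,"ty": 0,"tz": 0,"rx": 0,"ry": 0,"rz": 0}
  ]
}}

```text
time: 35.6
tool_pos: [490.7, -189.2, 149.6]
ee_rot: [3.14, -0.099, -0.014]
ft_force: [-0.4, 0.7, -0.6]
grip_width: 19.6
gripper_force: 68.7
```

```bash
python3 -c "
from h import *
tipview('crop9');look('11')
t=arm.get_obs()['tool_pos'];h=proj('scene',t-[0,0,70]).astype(int)-30
for n,dz in (('headtop',17),('collar',-17),('tip',-75)):
  for dx in (0,5): print(n,dx,((proj('scene',t+[dx,0,dz])-h)*7+3).round(0))
print('hole',((proj('scene',[499.8,-190,64])-h)*7+3).round(0))
to((497.5,-191,145),-93)"
```

```text
[ 490.7312297  -189.19571548  149.57186064]
crop origin [202 163] tip pred [216. 226.]
top 702 [(66, [497.9, -71.5]), (74, [557.9, -69.9])]
headtop 0 [195.  45.]
headtop 5 [189.  51.]
collar 0 [203. 114.]
collar 5 [197. 121.]
tip 0 [216. 227.]
tip 5 [211. 233.]
hole [211. 260.]
shift [0.19 0.08 0.39] turn [ 0.01  0.03 -0.1 ]
```

View pics/crop9.png

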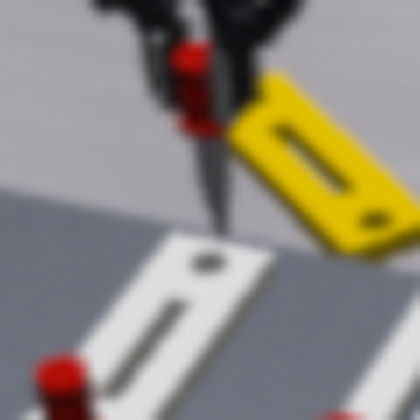

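The tip is at (222,232), leaning toward -x by about 5–6° relative to the collar at (200,128). The hole is at (209,262). I'll tilt the tool 5° to make the pin upright, shift, and go down gently.

Emit:
{"fn": "apply_moves", "kwargs": {
  "plan": [
    {"hand": 0.8,"tx": 0,"ty": 0,"tz": 0,"rx": 0,"ry": 1,"rz": 0},
    {"hand": 0.8,"tx": 0.12,"ty": 0.11,"tz": 0,"rx": 0,"ry": 0,"rz": 0},
    {"hand": 0.8,"tx": 0,"ty": 0,"tz": 0,"rx": 0,"ry": 0,"rz": 0},
    {"hand": 0.8,"tx": 0,"ty": 0,"tz": 0,"rx": 0,"ry": 0,"rz": 0}
  ]
}}

```text
time: 36.15
tool_pos: [497.4, -191.4, 153.9]
ee_rot: [3.134, -0.094, 0.135]
ft_force: [-0.4, 0.4, -1.0]
grip_width: 20.0
gripper_force: 68.8
```

```bash
python3 -c "
from h import *
tipview('crop10')
t=arm.get_obs()['tool_pos'];h=proj('scene',t-[0,0,70]).astype(int)-30
print('hole',((proj('scene',[499.8,-190,64])-h)*7+3).round(0),[((proj('scene',t-[0,0,z])-h)*7+3).round(0) for z in (17,75)])"
```

```text
[ 497.42328782 -191.37090864  153.85702878]
crop origin [200 163] tip pred [218. 226.]
hole [225. 260.] [array([208., 116.]), array([221., 229.])]
```

View pics/crop10.png

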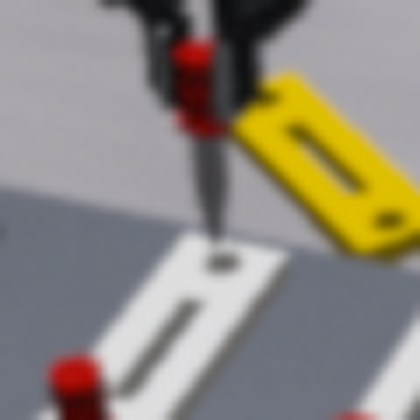

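Pin is now upright, with the collar at (203,128) and the tip at (215,238). The hole is at (223,262), so it is nearly aligned. Descending.

Emit:
{"fn": "apply_moves", "kwargs": {
  "plan": [
    {"hand": 0.8,"tx": -0.12,"ty": -0.05,"tz": 0.4,"rx": 0,"ry": 0,"rz": 0},
    {"hand": 0.8,"tx": -0.04,"ty": 0,"tz": 0.4,"rx": 0,"ry": 0,"rz": 0},
    {"hand": 0.8,"tx": -0.04,"ty": 0,"tz": 0.4,"rx": 0,"ry": 0,"rz": 0},
    {"hand": 0.8,"tx": -0.04,"ty": 0,"tz": 0.4,"rx": 0,"ry": 0,"rz": 0}
  ]
}}

```text
time: 36.6
tool_pos: [493.8, -190.3, 119.6]
ee_rot: [3.134, -0.096, 0.132]
ft_force: [0.1, -0.8, -0.1]
grip_width: 20.1
gripper_force: 68.8
```

Emit:
{"fn": "apply_moves", "kwargs": {
  "plan": [
    {"hand": 0.8,"tx": -0.04,"ty": 0,"tz": 0.4,"rx": 0,"ry": 0,"rz": 0},
    {"hand": 0.8,"tx": -0.04,"ty": 0,"tz": 0.4,"rx": 0,"ry": 0,"rz": 0},
    {"hand": 0.8,"tx": -0.03,"ty": 0,"tz": 0.3,"rx": 0,"ry": 0,"rz": 0}
  ]
}}

```text
time: 36.9
tool_pos: [493.8, -191.9, 98.3]
ee_rot: [3.132, -0.098, 0.134]
ft_force: [-3.6, -2.4, 11.7]
grip_width: 19.9
gripper_force: 70.1
```

Emit:
{"fn": "apply_moves", "kwargs": {
  "plan": [
    {"hand": 0.8,"tx": 0,"ty": 0,"tz": 0.3,"rx": 0,"ry": 0,"rz": 0},
    {"hand": 0.8,"tx": 0,"ty": 0,"tz": 0.3,"rx": 0,"ry": 0,"rz": 0},
    {"hand": 0.8,"tx": 0,"ty": 0,"tz": 0.2,"rx": 0,"ry": 0,"rz": 0}
  ]
}}

```text
time: 37.2
tool_pos: [494.2, -192.6, 82.9]
ee_rot: [3.132, -0.099, 0.133]
ft_force: [-6.3, -3.8, 13.4]
grip_width: 20.1
gripper_force: 70.2
```

Emit:
{"fn": "apply_moves", "kwargs": {
  "plan": [
    {"hand": 0.8,"tx": 0,"ty": 0,"tz": 0.1,"rx": 0,"ry": 0,"rz": 0},
    {"hand": 0.8,"tx": 0,"ty": 0,"tz": 0.1,"rx": 0,"ry": 0,"rz": 0}
  ]
}}

```text
time: 37.4
tool_pos: [495.3, -192.7, 80.9]
ee_rot: [3.134, -0.1, 0.136]
ft_force: [-5.6, -1.5, 27.5]
grip_width: 19.8
gripper_force: 72.8
```

Emit:
{"fn": "apply_moves", "kwargs": {
  "plan": [
    {"hand": 0.8,"tx": 0,"ty": 0,"tz": 0.12,"rx": 0,"ry": 0,"rz": 0},
    {"hand": 0.8,"tx": 0,"ty": 0,"tz": 0.08,"rx": 0,"ry": 0,"rz": 0}
  ]
}}

```text
time: 37.6
tool_pos: [497.1, -192.9, 79.6]
ee_rot: [3.136, -0.101, 0.141]
ft_force: [-23.9, 6.2, 78.8]
grip_width: 19.9
gripper_force: 80.2
```

Emit:
{"fn": "apply_moves", "kwargs": {
  "plan": [
    {"hand": 0,"tx": 0,"ty": 0,"tz": -0.1,"rx": 0,"ry": 0,"rz": 0},
    {"hand": 0,"tx": 0,"ty": 0,"tz": -0.2,"rx": 0,"ry": 0,"rz": 0},
    {"hand": 0,"tx": 0,"ty": 0,"tz": -1,"rx": 0,"ry": 0,"rz": 0},
    {"hand": 0,"tx": 0,"ty": 0,"tz": -1,"rx": 0,"ry": 0,"rz": 0},
    {"hand": 0,"tx": 0,"ty": 0,"tz": -1,"rx": 0,"ry": -1,"rz": 0}
  ]
}}

```text
time: 38.1
tool_pos: [486.9, -189.6, 140.3]
ee_rot: [-3.138, 0.101, 0.01]
ft_force: [0.5, -0.7, -1.0]
grip_width: 42.5
gripper_force: 0.0
```

Emit:
{"fn": "apply_moves", "kwargs": {
  "plan": [
    {"hand": 0,"tx": 0,"ty": -1,"tz": -1,"rx": 0,"ry": 0,"rz": 0},
    {"hand": 0,"tx": 0,"ty": -1,"tz": 0,"rx": 0,"ry": 0,"rz": 0},
    {"hand": 0,"tx": 0,"ty": -1,"tz": 0,"rx": 0,"ry": 0,"rz": 0},
    {"hand": 0,"tx": 0,"ty": -1,"tz": 0,"rx": 0,"ry": 0,"rz": 0},
    {"hand": 0,"tx": 0,"ty": -1,"tz": 0,"rx": 0,"ry": 0,"rz": 0}
  ]
}}

```text
time: 38.6
tool_pos: [496.1, -88.9, 159.9]
ee_rot: [3.14, -0.095, -0.005]
ft_force: [-0.1, 0.9, 0.1]
grip_width: 42.7
gripper_force: 0.0
```

Emit:
{"fn": "apply_moves", "kwargs": {
  "plan": [
    {"hand": 0,"tx": 0,"ty": -1,"tz": 0,"rx": 0,"ry": 0,"rz": 0},
    {"hand": 0,"tx": 0,"ty": -1,"tz": 0,"rx": 0,"ry": 0,"rz": 0},
    {"hand": 0,"tx": 0,"ty": -1,"tz": 0,"rx": 0,"ry": 0,"rz": 0},
    {"hand": 0,"tx": 0,"ty": -1,"tz": 0,"rx": 0,"ry": 0,"rz": 0},
    {"hand": 0,"tx": 0,"ty": -1,"tz": 0,"rx": 0,"ry": 0,"rz": 0}
  ]
}}

```text
time: 39.1
tool_pos: [502.1, 10.9, 159.8]
ee_rot: [3.14, -0.095, -0.005]
ft_force: [0.6, 0.6, 0.5]
grip_width: 42.9
gripper_force: 0.0
```

```bash
python3 -c "
from h import *
look('12');a=cv2.imread('pics/top12.png');reds(a,95);b=cv2.imread('pics/scene12.png')
h,s,v=cv2.split(cv2.cvtColor(b,cv2.COLOR_BGR2HSV))
for A,c,m in blobs(((h<6)|(h>174))&(s>150)&(v>80),8): print('sc',A,c.round(1),ray('scene',c,92)[:2].round(1).tolist())
cv2.imwrite('pics/crop11.png',np.hstack([cv2.resize(a[170:260,190:410],None,fx=2,fy=2,interpolation=2)[:,:400],cv2.resize(b[180:270,150:290],None,fx=2.8,fy=2.8,interpolation=2)[:180] if 0 else cv2.resize(b[180:270,150:350],(400,180),interpolation=2)]).repeat(1,0))
c=cv2.resize(b[175:265,145:285],(780,501),interpolation=2);cv2.imwrite('pics/crop11.png',c)"
```

```text
43 [338.  188.9] [619.0, -187.5]
8 [302.6 190.2] [621.1, -77.5]
52 [223.6 216.9] [550.8, 170.5]
41 [341.6 228.6] [493.6, -187.6]
38 [302.8 231. ] [493.0, -68.9]
142 [445.1 250. ] [410.1, -493.3]
sc 8 [110.5  17.5] [-1194.9, -1950.1]
sc 200 [154.1 181.3] [521.8, -442.9]
sc 21 [230.4 191.6] [497.2, -192.5]
sc 25 [267.8 199.1] [497.4, -72.4]
sc 8 [268.4 207.6] [534.7, -55.9]
sc 35 [305.5 212.7] [523.4, 50.5]
sc 33 [210.3 216.5] [623.1, -193.8]
sc 18 [304.9 221.7] [561.8, 60.9]
sc 38 [345.7 221.6] [526.4, 164.8]
sc 33 [250.1 225.2] [622.4, -74.3]
sc 18 [344.9 230.7] [564.0, 171.4]
sc 8 [250.5 234.5] [657.1, -58.1]
```

View pics/crop11.png

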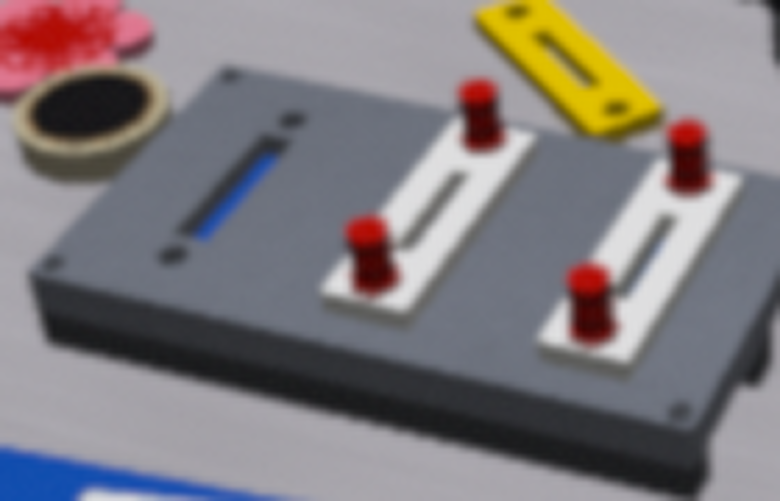

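The crop shows all four pins upright with collars down on both white covers, at (480,115), (370,255), (688,157) and (590,303). The bare station is untouched. Next I'll locate the bin handle.

```bash
python3 - <<'E'
from h import *
a=cv2.imread('pics/top12.png');b=cv2.imread('pics/scene12.png')
print("top pin+",ray('top',(223.6,216.9),114).round(1))
h,s,v=cv2.split(cv2.cvtColor(b,cv2.COLOR_BGR2HSV))
R_=((h<6)|(h>174))&(s>100)&(v>60);roi=np.zeros_like(R_);roi[200:245,295:360]=1
for A,c,m in blobs((R_&roi),15):
    ys,xs=np.nonzero(m);t=ys.min();print("sc",A,c.round(1),"top row",t,xs[ys<t+4].mean().round(1),ray('scene',(xs[ys<t+4].mean(),t+2),118).round(1), "bottom",ys.max())
# blue bin mask top
h,s,v=cv2.split(cv2.cvtColor(a,cv2.COLOR_BGR2HSV))
m=(h>100)&(h<125)&(s>120)&(v>60);roi=np.zeros_like(m);roi[180:260,180:275]=1
for A,c,mm in blobs(m&roi,15):
    r=cv2.minAreaRect(np.argwhere(mm)[:,::-1].astype(np.float32));print(A,c.round(1),r,[ray('top',q,85)[:2].round(0).tolist() for q in cv2.boxPoints(r)])
to((548,112,150),-93)
E
```

```text
top pin+ [546.9 168.3 114. ]
sc 87 [305.  216.4] top row 210 305.1 [552.7  58.3 118. ] bottom 223
sc 42 [345.6 221.4] top row 218 345.6 [551.6 168.4 118. ] bottom 224
sc 45 [344.8 229. ] top row 226 344.7 [583.9 173.7 118. ] bottom 232
278 [218.1 222.8] ((217.74038696289062, 222.87608337402344), (43.7147216796875, 19.57339096069336), 65.32313537597656) [[588.0, 245.0], [611.0, 189.0], [483.0, 137.0], [461.0, 192.0]]
shift [ 2.01 -5.06  0.47] turn [-0.01  0.04 -0.04]
```

Emit:
{"fn": "apply_moves", "kwargs": {
  "plan": [
    {"hand": 0.2,"tx": 0.42,"ty": -1,"tz": 0,"rx": 0,"ry": 0,"rz": 0},
    {"hand": 0.2,"tx": 0.42,"ty": -1,"tz": 0,"rx": 0,"ry": 0,"rz": 0},
    {"hand": 0.2,"tx": 0.42,"ty": -1,"tz": 0,"rx": 0,"ry": 0,"rz": 0},
    {"hand": 0.2,"tx": 0.42,"ty": -1,"tz": 0,"rx": 0,"ry": 0,"rz": 0},
    {"hand": 0.2,"tx": 0.42,"ty": -1,"tz": 0,"rx": 0,"ry": 0,"rz": 0}
  ]
}}

```text
time: 39.7
tool_pos: [551.2, 107.7, 159.9]
ee_rot: [3.139, -0.097, -0.004]
ft_force: [0.1, 0.0, -0.7]
grip_width: 34.3
gripper_force: 0.0
```

Emit:
{"fn": "apply_moves", "kwargs": {
  "plan": [
    {"hand": 0.2,"tx": 0,"ty": 0,"tz": 0,"rx": 0,"ry": 0,"rz": -0.45},
    {"hand": 0.2,"tx": 0,"ty": 0,"tz": 0,"rx": 0,"ry": 0,"rz": 0}
  ]
}}

```text
time: 39.9
tool_pos: [550.9, 107.7, 159.7]
ee_rot: [3.14, -0.031, -0.004]
ft_force: [-1.1, -0.0, 0.1]
grip_width: 34.2
gripper_force: 0.0
```

```bash
python3 -c "
from h import *
to((549.5,113,109),-91)"
```

```text
shift [-0.07 -0.27  2.54] turn [ 0.01  0.03 -0.03]
```

Emit:
{"fn": "apply_moves", "kwargs": {
  "plan": [
    {"hand": 0.2,"tx": -0.05,"ty": -0.27,"tz": 0.4,"rx": 0,"ry": 0,"rz": 0},
    {"hand": 0.2,"tx": 0,"ty": 0,"tz": 0.7,"rx": 0,"ry": 0,"rz": 0},
    {"hand": 0.2,"tx": 0,"ty": 0,"tz": 0.7,"rx": 0,"ry": 0,"rz": 0},
    {"hand": 0.2,"tx": 0,"ty": 0,"tz": 0.7,"rx": 0,"ry": 0,"rz": 0},
    {"hand": 0.2,"tx": 0,"ty": 0,"tz": 0,"rx": 0,"ry": 0,"rz": 0}
  ]
}}

```text
time: 40.4
tool_pos: [547.6, 111.4, 107.4]
ee_rot: [3.139, -0.036, -0.01]
ft_force: [-0.1, -0.2, 0.7]
grip_width: 34.4
gripper_force: 0.0
```

Emit:
{"fn": "apply_moves", "kwargs": {
  "plan": [
    {"hand": 0.5,"tx": 0,"ty": 0,"tz": 0,"rx": 0,"ry": 0,"rz": 0},
    {"hand": 1,"tx": 0,"ty": 0,"tz": 0,"rx": 0,"ry": 0,"rz": 0},
    {"hand": 1,"tx": 0,"ty": 0,"tz": 0,"rx": 0,"ry": 0,"rz": 0},
    {"hand": 1,"tx": 0,"ty": 0,"tz": 0,"rx": 0,"ry": 0,"rz": 0},
    {"hand": 1,"tx": 0,"ty": 0,"tz": 0,"rx": 0,"ry": 0,"rz": 0}
  ],
  "squeeze": 110
}}

```text
time: 40.9
tool_pos: [549.7, 112.3, 110.3]
ee_rot: [3.141, -0.034, -0.003]
ft_force: [0.3, 0.4, -2.6]
grip_width: 10.5
gripper_force: 107.7
```

Handle gripped (10.5 mm reading). Lifting.

Emit:
{"fn": "apply_moves", "kwargs": {
  "plan": [
    {"hand": 1,"tx": 0,"ty": 0,"tz": -0.4,"rx": 0,"ry": 0,"rz": 0},
    {"hand": 1,"tx": 0,"ty": 0,"tz": -0.8,"rx": 0,"ry": 0,"rz": 0},
    {"hand": 1,"tx": 0,"ty": 0,"tz": -0.8,"rx": 0,"ry": 0,"rz": 0},
    {"hand": 1,"tx": 0,"ty": 0,"tz": -0.8,"rx": 0,"ry": 0,"rz": 0},
    {"hand": 1,"tx": 0,"ty": 0,"tz": -0.8,"rx": 0,"ry": 0,"rz": 0}
  ]
}}

```text
time: 41.4
tool_pos: [550.1, 112.0, 184.1]
ee_rot: [3.141, -0.035, -0.002]
ft_force: [-0.5, 0.6, -4.2]
grip_width: 9.9
gripper_force: 107.6
```

Emit:
{"fn": "apply_moves", "kwargs": {
  "plan": [
    {"hand": 1,"tx": 0,"ty": 0,"tz": -0.8,"rx": 0,"ry": 0,"rz": 0},
    {"hand": 1,"tx": 0,"ty": 0,"tz": -0.8,"rx": 0,"ry": 0,"rz": 0},
    {"hand": 1,"tx": 0,"ty": 0,"tz": -0.8,"rx": 0,"ry": 0,"rz": 0},
    {"hand": 1,"tx": 0,"ty": 0,"tz": 0,"rx": 0,"ry": 0,"rz": -0.74},
    {"hand": 1,"tx": 0,"ty": 0,"tz": 0,"rx": 0,"ry": 0,"rz": 0}
  ]
}}

```text
time: 41.9
tool_pos: [550.2, 112.3, 231.3]
ee_rot: [-3.141, -0.068, 0.002]
ft_force: [0.0, -0.3, -5.6]
grip_width: 9.9
gripper_force: 107.6
```

```bash
python3 -c "
from h import *
o=arm.get_obs();print(o['grip_width'],o['ft_force'])
for n in ('top','scene'): cv2.imwrite(f'pics/{n}13.png',arm.read_camera(n)[...,::-1])
to((547,375,235),-87.5)"
```

```text
9.899456995947038 [ 0.01009624 -0.25240111 -5.61012089]
shift [  0.41 -13.13  -0.24] turn [ 0.    0.03 -0.03]
```

Emit:
{"fn": "apply_moves", "kwargs": {
  "plan": [
    {"hand": 1,"tx": 0.03,"ty": -0.6,"tz": -0.1,"rx": 0,"ry": 0,"rz": 0},
    {"hand": 1,"tx": 0.03,"ty": -0.9,"tz": -0.1,"rx": 0,"ry": 0,"rz": 0},
    {"hand": 1,"tx": 0.03,"ty": -0.9,"tz": 0,"rx": 0,"ry": 0,"rz": 0},
    {"hand": 1,"tx": 0.03,"ty": -0.9,"tz": 0,"rx": 0,"ry": 0,"rz": 0},
    {"hand": 1,"tx": 0.03,"ty": -0.9,"tz": 0,"rx": 0,"ry": 0,"rz": 0}
  ]
}}

```text
time: 42.5
tool_pos: [549.0, 198.3, 233.7]
ee_rot: [3.14, 0.068, -0.004]
ft_force: [-0.3, -0.1, -6.2]
grip_width: 10.1
gripper_force: 107.6
```

Emit:
{"fn": "apply_moves", "kwargs": {
  "plan": [
    {"hand": 1,"tx": 0.03,"ty": -0.9,"tz": 0,"rx": 0,"ry": 0,"rz": 0},
    {"hand": 1,"tx": 0.03,"ty": -0.9,"tz": 0,"rx": 0,"ry": 0,"rz": 0},
    {"hand": 1,"tx": 0.03,"ty": -0.9,"tz": 0,"rx": 0,"ry": 0,"rz": 0},
    {"hand": 1,"tx": 0.03,"ty": -0.9,"tz": 0,"rx": 0,"ry": 0,"rz": 0},
    {"hand": 1,"tx": 0.03,"ty": -0.9,"tz": 0,"rx": 0,"ry": 0,"rz": 0}
  ]
}}

```text
time: 43.0
tool_pos: [548.5, 287.8, 233.9]
ee_rot: [3.14, 0.067, -0.003]
ft_force: [-0.5, 0.2, -5.1]
grip_width: 10.1
gripper_force: 107.6
```

Emit:
{"fn": "apply_moves", "kwargs": {
  "plan": [
    {"hand": 1,"tx": 0.03,"ty": -0.9,"tz": 0,"rx": 0,"ry": 0,"rz": 0},
    {"hand": 1,"tx": 0.03,"ty": -0.9,"tz": 0,"rx": 0,"ry": 0,"rz": 0},
    {"hand": 1,"tx": 0,"ty": -0.9,"tz": 0,"rx": 0,"ry": 0,"rz": 0},
    {"hand": 1,"tx": 0,"ty": -0.6,"tz": 0,"rx": 0,"ry": 0,"rz": 0},
    {"hand": 1,"tx": 0,"ty": 0,"tz": 0,"rx": 0,"ry": 0,"rz": 0}
  ]
}}

```text
time: 43.5
tool_pos: [546.0, 355.4, 233.5]
ee_rot: [-3.141, -0.073, 0.004]
ft_force: [0.1, -0.2, -4.9]
grip_width: 10.0
gripper_force: 107.7
```

```bash
python3 -c "
from h import *
im={n:arm.read_camera(n)[...,::-1].copy() for n in ('top','scene')}
for n in im: cv2.imwrite(f'pics/{n}14.png',im[n])
cv2.imwrite('pics/crop12.png',np.hstack([cv2.resize(im['top'][160:300,90:230],(400,400),interpolation=2),cv2.resize(im['scene'][140:280,380:520],(400,400),interpolation=2)]))
to((547,396,235),-87.5)"
```

```text
shift [ 0.1  -2.21 -0.07] turn [ 0.02  0.03 -0.01]
```

View pics/crop12.png

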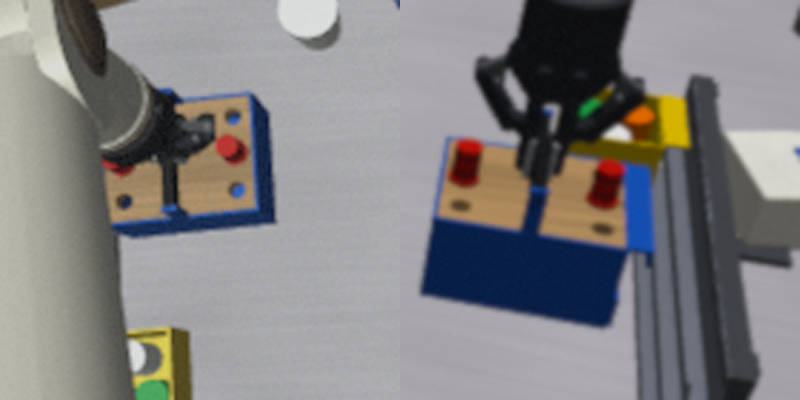

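The crop shows the bin held level, with its lip (at scene crop (642,210)) in front of the panel and both spare pins in it. I'll check its yaw, then feel for the rail.

```bash
python3 -c "
from h import *
a=cv2.imread('pics/top14.png');b=cv2.imread('pics/scene14.png')
for q in ((177.0,193.5),(183.6,231.8)): print(ray('top',np.array(q),208).round(1))
# lip outer edge in scene: blue->dark
h,s,v=cv2.split(cv2.cvtColor(b,cv2.COLOR_BGR2HSV))
P=[]
for r in range(202,226,3):
    m=np.nonzero((h[r,590-140:500]>100)&(h[r,450:500]<125)&(s[r,450:500]>150)&(v[r,450:500]>120))[0]
    if len(m): P.append(ray('scene',(450+m.max()+.5,r),207)[:2].round(1).tolist())
print(P)
q=ray('top',(90+232*.35,160+145*.35),241);print('pin',q)
"
```

```text
[602.3 286.6 208. ]
[491.4 269.6 208. ]
[[502.1, 446.1], [514.6, 446.2], [526.8, 446.3], [538.8, 446.5], [550.6, 446.6], [562.1, 446.7], [572.8, 448.9], [583.9, 449.0]]
pin [545.56241981 295.4226727  241.        ]
```

Emit:
{"fn": "apply_moves", "kwargs": {
  "plan": [
    {"hand": 1,"tx": 0,"ty": -0.6,"tz": 0,"rx": 0,"ry": 0,"rz": 0},
    {"hand": 1,"tx": 0,"ty": -0.6,"tz": 0,"rx": 0,"ry": 0,"rz": 0},
    {"hand": 1,"tx": 0,"ty": -0.2,"tz": 0,"rx": 0,"ry": 0,"rz": 0},
    {"hand": 1,"tx": 0,"ty": 0,"tz": 0,"rx": 0,"ry": 0,"rz": 0},
    {"hand": 1,"tx": 0,"ty": 0,"tz": 0,"rx": 0,"ry": 0,"rz": 0}
  ]
}}

```text
time: 44.1
tool_pos: [545.7, 380.0, 233.8]
ee_rot: [3.14, 0.067, -0.004]
ft_force: [-0.3, 0.4, -4.1]
grip_width: 10.0
gripper_force: 107.7
```

Emit:
{"fn": "apply_moves", "kwargs": {
  "plan": [
    {"hand": 1,"tx": 0,"ty": -0.3,"tz": 0,"rx": 0,"ry": 0,"rz": 0},
    {"hand": 1,"tx": 0,"ty": -0.2,"tz": 0,"rx": 0,"ry": 0,"rz": 0},
    {"hand": 1,"tx": 0,"ty": 0,"tz": 0,"rx": 0,"ry": 0,"rz": 0}
  ]
}}

```text
time: 44.4
tool_pos: [545.0, 391.4, 233.9]
ee_rot: [-3.141, -0.069, 0.004]
ft_force: [-0.1, 0.1, -5.6]
grip_width: 10.2
gripper_force: 107.7
```

Emit:
{"fn": "apply_moves", "kwargs": {
  "plan": [
    {"hand": 1,"tx": 0,"ty": -0.1,"tz": 0,"rx": 0,"ry": 0,"rz": 0},
    {"hand": 1,"tx": 0,"ty": 0,"tz": 0,"rx": 0,"ry": 0,"rz": 0}
  ]
}}

```text
time: 44.6
tool_pos: [545.2, 392.5, 233.9]
ee_rot: [3.14, 0.067, -0.003]
ft_force: [-0.4, -0.1, -5.4]
grip_width: 10.3
gripper_force: 107.7
```

Emit:
{"fn": "apply_moves", "kwargs": {
  "plan": [
    {"hand": 1,"tx": 0,"ty": -0.1,"tz": 0,"rx": 0,"ry": 0,"rz": 0},
    {"hand": 1,"tx": 0,"ty": 0,"tz": 0,"rx": 0,"ry": 0,"rz": 0}
  ]
}}

```text
time: 44.8
tool_pos: [545.1, 394.5, 234.0]
ee_rot: [3.141, 0.067, -0.003]
ft_force: [-0.7, 0.1, -5.1]
grip_width: 10.1
gripper_force: 107.7
```

Emit:
{"fn": "apply_moves", "kwargs": {
  "plan": [
    {"hand": 1,"tx": 0,"ty": -0.1,"tz": 0,"rx": 0,"ry": 0,"rz": 0},
    {"hand": 1,"tx": 0,"ty": 0,"tz": 0,"rx": 0,"ry": 0,"rz": 0}
  ]
}}

```text
time: 45.0
tool_pos: [544.9, 396.6, 233.9]
ee_rot: [3.141, 0.067, -0.004]
ft_force: [-0.0, 0.3, -5.5]
grip_width: 10.1
gripper_force: 107.7
```

Emit:
{"fn": "apply_moves", "kwargs": {
  "plan": [
    {"hand": 1,"tx": 0,"ty": -0.08,"tz": 0,"rx": 0,"ry": 0,"rz": 0},
    {"hand": 1,"tx": 0,"ty": 0,"tz": 0,"rx": 0,"ry": 0,"rz": 0}
  ]
}}

```text
time: 45.2
tool_pos: [545.1, 397.2, 233.9]
ee_rot: [3.139, 0.066, -0.004]
ft_force: [1.0, -1.9, -3.9]
grip_width: 10.2
gripper_force: 107.8
```

Emit:
{"fn": "apply_moves", "kwargs": {
  "plan": [
    {"hand": 1,"tx": 0,"ty": -0.06,"tz": 0,"rx": 0,"ry": 0,"rz": 0},
    {"hand": 1,"tx": 0,"ty": 0,"tz": 0,"rx": 0,"ry": 0,"rz": 0}
  ]
}}

```text
time: 45.4
tool_pos: [545.2, 397.6, 233.9]
ee_rot: [3.138, 0.065, -0.004]
ft_force: [-0.9, -5.4, -3.6]
grip_width: 10.2
gripper_force: 108.0
```

Contact felt at y of about 397, matching the prediction of 396.5. Now backing off about 4 mm before lowering.

Emit:
{"fn": "apply_moves", "kwargs": {
  "plan": [
    {"hand": 1,"tx": 0,"ty": 0.24,"tz": 0,"rx": 0,"ry": 0,"rz": 0},
    {"hand": 1,"tx": 0,"ty": 0,"tz": 0,"rx": 0,"ry": 0,"rz": 0},
    {"hand": 1,"tx": 0,"ty": 0,"tz": 0,"rx": 0,"ry": 0,"rz": 0}
  ]
}}

```text
time: 45.7
tool_pos: [545.0, 395.0, 234.0]
ee_rot: [-3.14, -0.067, 0.003]
ft_force: [0.6, 0.0, -5.1]
grip_width: 9.8
gripper_force: 107.7
```

Emit:
{"fn": "apply_moves", "kwargs": {
  "plan": [
    {"hand": 1,"tx": 0,"ty": 0.08,"tz": 0,"rx": 0,"ry": 0,"rz": 0},
    {"hand": 1,"tx": 0,"ty": 0,"tz": 0.4,"rx": 0,"ry": 0,"rz": 0},
    {"hand": 1,"tx": 0,"ty": 0,"tz": 0.4,"rx": 0,"ry": 0,"rz": 0},
    {"hand": 1,"tx": 0,"ty": 0,"tz": 0.2,"rx": 0,"ry": 0,"rz": 0},
    {"hand": 1,"tx": 0,"ty": 0,"tz": 0,"rx": 0,"ry": 0,"rz": 0}
  ]
}}

```text
time: 46.2
tool_pos: [544.3, 392.4, 212.4]
ee_rot: [3.139, 0.067, -0.006]
ft_force: [-1.3, 0.6, -5.1]
grip_width: 10.1
gripper_force: 107.7
```

Emit:
{"fn": "apply_moves", "kwargs": {
  "plan": [
    {"hand": 1,"tx": 0,"ty": 0,"tz": 0.3,"rx": 0,"ry": 0,"rz": 0},
    {"hand": 1,"tx": 0,"ty": 0,"tz": 0.2,"rx": 0,"ry": 0,"rz": 0},
    {"hand": 1,"tx": 0,"ty": 0,"tz": 0,"rx": 0,"ry": 0,"rz": 0}
  ]
}}

```text
time: 46.5
tool_pos: [544.7, 392.4, 203.1]
ee_rot: [3.14, 0.067, -0.005]
ft_force: [-0.6, 0.0, -5.2]
grip_width: 10.3
gripper_force: 107.7
```

Emit:
{"fn": "apply_moves", "kwargs": {
  "plan": [
    {"hand": 1,"tx": 0,"ty": 0,"tz": 0.2,"rx": 0,"ry": 0,"rz": 0},
    {"hand": 1,"tx": 0,"ty": 0,"tz": 0.15,"rx": 0,"ry": 0,"rz": 0},
    {"hand": 1,"tx": 0,"ty": 0,"tz": 0,"rx": 0,"ry": 0,"rz": 0}
  ]
}}

```text
time: 46.8
tool_pos: [544.8, 392.5, 196.3]
ee_rot: [3.14, 0.067, -0.005]
ft_force: [0.2, -0.5, -4.6]
grip_width: 10.0
gripper_force: 107.7
```

Emit:
{"fn": "apply_moves", "kwargs": {
  "plan": [
    {"hand": 1,"tx": 0,"ty": 0,"tz": 0.1,"rx": 0,"ry": 0,"rz": 0},
    {"hand": 1,"tx": 0,"ty": 0,"tz": 0.05,"rx": 0,"ry": 0,"rz": 0},
    {"hand": 1,"tx": 0,"ty": 0,"tz": 0,"rx": 0,"ry": 0,"rz": 0}
  ]
}}

```text
time: 47.1
tool_pos: [545.0, 392.6, 193.8]
ee_rot: [3.14, 0.067, -0.004]
ft_force: [0.2, 0.2, -5.1]
grip_width: 10.3
gripper_force: 107.7
```

Emit:
{"fn": "apply_moves", "kwargs": {
  "plan": [
    {"hand": 1,"tx": 0,"ty": 0,"tz": 0.08,"rx": 0,"ry": 0,"rz": 0},
    {"hand": 1,"tx": 0,"ty": 0,"tz": 0.04,"rx": 0,"ry": 0,"rz": 0},
    {"hand": 1,"tx": 0,"ty": 0,"tz": 0,"rx": 0,"ry": 0,"rz": 0}
  ]
}}

```text
time: 47.4
tool_pos: [545.4, 392.4, 192.3]
ee_rot: [3.141, 0.066, -0.003]
ft_force: [-2.1, -3.1, 0.5]
grip_width: 10.1
gripper_force: 108.8
```

Emit:
{"fn": "apply_moves", "kwargs": {
  "plan": [
    {"hand": 1,"tx": 0,"ty": 0,"tz": 0.05,"rx": 0,"ry": 0,"rz": 0},
    {"hand": 1,"tx": 0,"ty": 0,"tz": 0,"rx": 0,"ry": 0,"rz": 0}
  ]
}}

```text
time: 47.6
tool_pos: [545.5, 392.2, 191.7]
ee_rot: [3.141, 0.066, -0.003]
ft_force: [-4.2, -3.6, 5.4]
grip_width: 9.7
gripper_force: 109.6
```

The rail now bears the bin's weight. Opening.

Emit:
{"fn": "apply_moves", "kwargs": {
  "plan": [
    {"hand": 0.6,"tx": 0,"ty": 0,"tz": 0,"rx": 0,"ry": 0,"rz": 0},
    {"hand": 0.4,"tx": 0,"ty": 0,"tz": 0,"rx": 0,"ry": 0,"rz": 0},
    {"hand": 0.2,"tx": 0,"ty": 0,"tz": 0,"rx": 0,"ry": 0,"rz": 0},
    {"hand": 0.2,"tx": 0,"ty": 0,"tz": 0,"rx": 0,"ry": 0,"rz": 0}
  ]
}}

```text
time: 48.0
tool_pos: [545.2, 393.4, 190.7]
ee_rot: [-3.14, -0.068, 0.002]
ft_force: [-0.4, 0.1, 0.1]
grip_width: 34.1
gripper_force: 0.0
```

Emit:
{"fn": "apply_moves", "kwargs": {
  "plan": [
    {"hand": 0.2,"tx": 0,"ty": 0.15,"tz": -0.3,"rx": 0,"ry": 0,"rz": 0},
    {"hand": 0.2,"tx": 0,"ty": 0,"tz": -0.6,"rx": 0,"ry": 0,"rz": 0},
    {"hand": 0.2,"tx": 0,"ty": 0,"tz": -1,"rx": 0,"ry": 0,"rz": 0},
    {"hand": 0.2,"tx": 0,"ty": 0,"tz": -1,"rx": 0,"ry": 0,"rz": 0},
    {"hand": 0.2,"tx": 0,"ty": 0,"tz": -1,"rx": 0,"ry": 0,"rz": 0}
  ]
}}

```text
time: 48.5
tool_pos: [545.8, 389.7, 270.7]
ee_rot: [-3.141, -0.066, 0.002]
ft_force: [0.3, 0.1, -0.0]
grip_width: 34.3
gripper_force: 0.0
```

Emit:
{"fn": "apply_moves", "kwargs": {
  "plan": [
    {"hand": 0.2,"tx": -0.5,"ty": 1,"tz": -1,"rx": 0,"ry": 0,"rz": 0},
    {"hand": 0.2,"tx": -0.5,"ty": 1,"tz": 0,"rx": 0,"ry": 0,"rz": 0},
    {"hand": 0.2,"tx": -0.5,"ty": 1,"tz": 0,"rx": 0,"ry": 0,"rz": 0},
    {"hand": 0.2,"tx": -0.5,"ty": 1,"tz": 0,"rx": 0,"ry": 0,"rz": 0},
    {"hand": 0.2,"tx": -0.5,"ty": 1,"tz": 0,"rx": 0,"ry": 0,"rz": 0}
  ]
}}

```text
time: 49.0
tool_pos: [499.8, 286.9, 290.0]
ee_rot: [-3.14, -0.066, 0.001]
ft_force: [-0.6, -0.2, 0.4]
grip_width: 34.2
gripper_force: 0.0
```

Emit:
{"fn": "apply_moves", "kwargs": {
  "plan": [
    {"hand": 0.2,"tx": 0,"ty": 1,"tz": 0,"rx": 0,"ry": 0,"rz": 0},
    {"hand": 0.2,"tx": 0,"ty": 1,"tz": 0,"rx": 0,"ry": 0,"rz": 0},
    {"hand": 0.2,"tx": 0,"ty": 1,"tz": 0,"rx": 0,"ry": 0,"rz": 0},
    {"hand": 0.2,"tx": 0,"ty": 1,"tz": 0,"rx": 0,"ry": 0,"rz": 0},
    {"hand": 0.2,"tx": 0,"ty": 1,"tz": 0,"rx": 0,"ry": 0,"rz": 0}
  ]
}}

```text
time: 49.5
tool_pos: [504.4, 185.9, 288.8]
ee_rot: [3.14, 0.066, -0.003]
ft_force: [0.9, 0.5, 0.2]
grip_width: 34.0
gripper_force: 0.0
```

```bash
python3 -c "
from h import *
im=arm.read_camera('scene')[...,::-1].copy();cv2.imwrite('pics/scene15.png',im)
cv2.imwrite('pics/crop13.png',cv2.resize(im[140:340,140:540],(800,400),interpolation=2))
"
```

```text
(no output)
```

View pics/crop13.png

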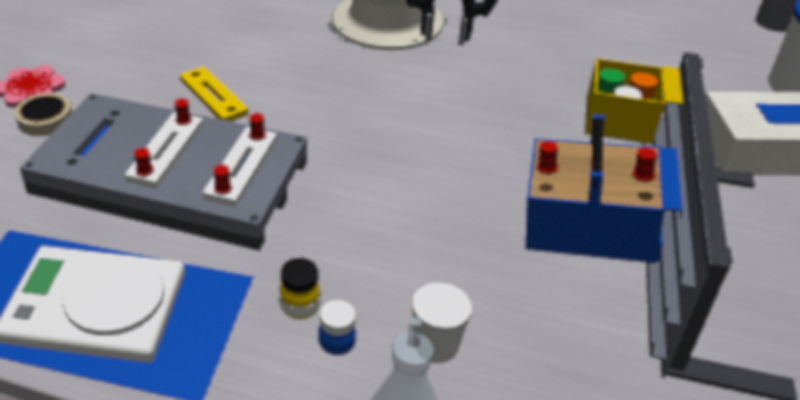

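The crop shows the bin hanging by its lip on the top louvre at (600,200) with both spare pins in it and a slight sag. Both covers are pinned, and the jars and cup are untouched. I'll let it settle briefly, then hand in.

Emit:
{"fn": "apply_moves", "kwargs": {
  "plan": [
    {"hand": 0.2,"tx": 0,"ty": 0,"tz": 0,"rx": 0,"ry": 0,"rz": 0},
    {"hand": 0.2,"tx": 0,"ty": 0,"tz": 0,"rx": 0,"ry": 0,"rz": 0},
    {"hand": 0.2,"tx": 0,"ty": 0,"tz": 0,"rx": 0,"ry": 0,"rz": 0},
    {"hand": 0.2,"tx": 0,"ty": 0,"tz": 0,"rx": 0,"ry": 0,"rz": 0},
    {"hand": 0.2,"tx": 0,"ty": 0,"tz": 0,"rx": 0,"ry": 0,"rz": 0}
  ]
}}

```text
time: 50.05
tool_pos: [503.9, 188.4, 288.6]
ee_rot: [3.14, 0.069, -0.004]
ft_force: [0.3, -0.1, 0.0]
grip_width: 33.9
gripper_force: 0.0
```

```bash
python3 -c "
from h import *
a=cv2.imread('pics/scene15.png');b=arm.read_camera('scene')[...,::-1]
d=cv2.absdiff(a,np.ascontiguousarray(b))[200:280,390:500].max();print('bin motion diff',d)
print(arm.close_job())"
```

```text
bin motion diff 17
the job is handed in; nothing more can be done
None
```

I handed the job in: in the last picture both white covers are pinned in line and the bin hangs on the top louvre with its two spare pins, though the bin turned in place earlier when a carried pin brushed another, and the hand-in gave no verdict.

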